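Gauge the heater block, fetch the vials that fit

ROBOT

A 6-joint arm with a two-finger parallel gripper is mounted at the origin on the work surface. World frame = base frame: x ahead of the robot, y to its left, z up, the work surface at z = 0. Lengths are in m, angles in rad, forces in N, time in s.
With the tool pointing down it reaches from about 0.35 to 0.95 m from the base axis. Payload 17.4 kg.
Tool frame: the origin (TCP) lies on the mounting face of the last link; the fingertips stand 186 mm ahead of it and the grasp point (between the pads) lies 167 mm ahead of it; z points along the fingers, x is the direction in which the jaws open and shut, and the axes are right-handed (so a half turn about z gives the same grasp; the last joint's range is limited). The gripper opens to 93 mm and grips with 3 to 60 N. Pads are 15 mm wide; open, the fingers measure 128 mm over their backs; the gripper's body (75 mm by 188 mm) begins 65 mm behind the grasp point.
Start: joints at [1.079, 0.116, 1.442, -0, 1.584, -0.038], TCP at [0.296, 0.607, 0.405] pointing down, gripper open.
Joint ranges: [-2.83, 2.83], [-0.83, 2.19], [0.07, 2.5], [-1.14, 4.28], [0.01, 3], [-2.97, 2.97]. Speed limits (rad/s): [1.89, 1.89, 2.22, 3.14, 3.14, 3.14].

INTERFACE

Orientations are given as a unit quaternion [x, y, z, w].
In Python, from station import r gives the robot as it stands.
- The arm moves only by the tool move_arm, never from a script. Its argument "targets" is one flat list of numbers, 7 for each row, row after row: the turn, a rotation vector about the world's x, y, z in degrees, then the shift along the world's x, y, z in cm, then the opening, from -1 (shut) to 1 (fully open), so that 0 is half open. In form: [rx, ry, rz, dx, dy, dz, jaw, rx, ry, rz, dx, dy, dz, jaw, ...]. A call has 1 to 10 rows; each row shifts and turns the commanded pose from where the row before left it; what a row does not reach is not made up. A row lasts 1/12 s, in which the tool goes at most 41.7 mm and 7.16 degrees, less where a joint would pass 70% of its speed; a pose out of reach is approached as far as the arm can. A call is refused whole if a number of a shift passes 4.17 or a number of a turn 7.16, either way. A call with a gripper value outside its range is refused whole. The fingers move at their own pace and stop on an object; "grip_force" is the grip in N (left out, the last holds). Time passes only in rows, so rows that do not move let the fingers close. It gives the time, the measured TCP pose, the force and the opening at its end, in the units of the state.
- r.read_state(): the state, without advancing time (a new reading comes with each control period).
- r.grab_frame(name): name is "scene" or "top" or "wrist"; returns (picture, depth): 400x640x3 uint8, blue, green, red; 400x640 float32, m along the optical axis (not along the pixel's ray), 0 where there is no reading.
- r.camera_model(name): a dict with "vertical_fov" (degrees; the focal length in pixels is half the picture's height over the tangent of half this angle, whatever the lens; pixels are square), "cx", "cy" (the principal point, pixels), "D" ([k1, k2, p1, p2, k3] as OpenCV has them; the pictures are not rectified), "extrinsics" (4x4, takes a point from camera to world coordinates). Camera axes: x right, y down, z forward; pixel columns grow to the right and rows downward; lengths in m; the calibration is good to about 2 mm. A picture is of the moment at which its call begins: read the wrist's pose just before it. camera_model takes no time and is no camera call; for the wrist camera it gives the pose at the moment of the call.
- r.close_job(): hands the job in, once; it reports no verdict.
Trained networks look in the newest picture that a camera, given by its name, has taken for a name from the list of things; names that differ only in an ending like _2 or _b are one class to them, and where a whole thing is asked for, a point or a joint stands for the part that bears it (a point fixed in the world has none). Each returns a list of dicts, best first, with "conf" (0 to 1); they miss things now and then, are a little off and sometimes report something else, mostly with a low value. They report only what shows in the picture. A call takes as long as a camera call. They do not tell look-alikes from the thing itself.
- r.find_in(camera, query): "xyz" ([x, y, z] in m, in world coordinates, good to about 4 mm: the middle of the surface that is visible of it).
- r.regions_of(camera, query): "mask" (400x640 bool, what is visible of it).
The state is a dict: "clock": time; "joint_pos": joint angles; "joint_vel": joint speeds; "effort": joint torques, N m; "ee_pos": TCP position; "tcp_rot": TCP orientation; "contact_force": force on the tool from outside, world axes, zero at the start; "moment": the same for the moment, N m; "width": finger opening in m.
Only numpy, scipy, OpenCV 4.12 (cv2) and the standard library are available. Lean on these libraries where they do the work, as an engineer would, in place of code of your own. Each camera call takes 0.05 s, during which the arm holds its last target.

TASK

Use the hanging depth gauge to find how deep the wells of the dry-block heater are: push its rod right down to the bottom of any one well, lift it out with its reading kept, and hang the gauge back on its stand. Then slide, along the bench, the one rack whose vials are 15 mm taller than the wells are deep (they must stick out by that much) until its narrow end lies flush against the flat side of the heater that faces the racks, anywhere along that side. Leave the other two racks and everything else alone.

Things in the scene. Friction and masses are not known exactly. Their poses are not given: they have to be found in the camera images.
- gauge_grip (a point): middle of the depth gauge's upright black round handle, 22 mm across, reaching 27 mm above and 29 mm below this point. z runs up its axis. Below the handle: a steel flange (30 mm across, 5 mm thick, underside 34 mm below this point), then an 8 mm steel rod marked every 10 mm, its tip 146 mm below this point. 0.16 kg in all, with a cross-bar that slides on the rod
- gauge_tip (a point): tip of the gauge's rod, the lowest point of its axis
- gauge_flange (a point): centre of the underside of the gauge's flange, 112 mm above the tip; it rests on the stand when hung
- gauge_bar (a joint): gauge reading in m: from the tip up to the underside of its sliding cross-bar (dark steel, 56 x 20 x 10 mm, long side level). Starts below 0.020, limit 0.100. The bar stops on a hole's mouth while the rod goes on down, so with the rod at the bottom this is the hole's depth; 1.5 N of friction keeps it there when the rod is lifted out
- stand_seat (a point): seat of the gauge stand: point on top of its level aluminium fork, 138 mm above the bench, where the flange rests centred. Two prongs (10 mm wide, 6 mm thick, 14 mm slot between) run along x and are open towards -x, ending 22 mm from this point in lips 4 mm high. The gauge comes off by lifting it about 10 mm, then moving 60 mm or more along -x; it goes back the same way
- stand: the gauge stand; origin on the bench below its seat, axes as the seat. Grey foot 120 x 100 mm, 12 mm high; column 50 mm to +x of the seat and a 4 mm step behind the seat, nothing higher than 142 mm. Fixed
- block_top (a point): centre of the top of the heater's aluminium block, 100 mm above the bench; heater's axes. Block 60 (x) by 126 (y) mm, 15 mm proud of the white housing, with four upright round wells 17 mm across in a row along y at -42, -14, 14 and 42 mm from this point. All four are equally deep: 35, 55 or 75 mm, to be found by probing
- heater_side (a point): middle of the foot of the heater's flat side towards its -y, at bench height; heater's axes. White heater 250 (x) by 190 (y) mm, 85 mm high (50 mm at the -x panel end); this side is 250 mm long. Fixed. The racks start in three lanes 100 mm apart along x, 65 to 130 mm clear of this side, narrow ends towards it
- rack50_mid (a point): middle (half-way up, 23.5 mm above the bench) of the white rack of 50 mm vials: rack 70 (x) by 110 (y) mm, 47 mm high, with a flat full-width wall at each narrow end (+y and -y). Its six blue-capped vials, 17 mm across and 50 mm tall, stay in it; tops 56 mm above the bench. 0.2 to 0.42 kg. They suit wells 35 mm deep
- rack70_mid (a point): middle (half-way up, 23.5 mm above the bench) of the white rack of 70 mm vials: rack 70 (x) by 110 (y) mm, 47 mm high, with a flat full-width wall at each narrow end (+y and -y). Its six blue-capped vials, 17 mm across and 70 mm tall, stay in it; tops 76 mm above the bench. 0.2 to 0.42 kg. They suit wells 55 mm deep
- rack90_mid (a point): middle (half-way up, 23.5 mm above the bench) of the white rack of 90 mm vials: rack 70 (x) by 110 (y) mm, 47 mm high, with a flat full-width wall at each narrow end (+y and -y). Its six blue-capped vials, 17 mm across and 90 mm tall, stay in it; tops 96 mm above the bench. 0.2 to 0.42 kg. They suit wells 75 mm deep
- bowl: bystander: white porcelain bowl, 110 mm across, 48 mm high, standing on the bench; origin at its underside
- tub: bystander: closed white tub with blue cap, 110 mm across, 115 mm high; origin at its underside
- bottle: bystander: amber bottle, 68 mm across, 170 mm high; origin at its underside
Things that resemble listed ones, but are neither listed nor needed, are in the scene too. What is shaped like the part that bears rack90_mid but red or turquoise is not meant.

How it is judged:
On the way, in this order (a step that is already met when the one before it is completed fails the run):
1. the gauge's rod touches the bottom of a well (z of gauge_tip in the frame of block_top below -0.028 m and x of gauge_tip in the frame of block_top between -0.03 and 0.03 m and y of gauge_tip in the frame of block_top between -0.063 and 0.063 m and (contact force between gauge and bed35_c0 above 0.5 N or contact force between gauge and bed55_c0 above 0.5 N or contact force between gauge and bed75_c0 above 0.5 N)), for 0.1 s.
2. the gauge hangs on its stand again, its reading kept (distance between gauge_flange and stand_seat below 0.01 m and angle between gauge_tip's own z axis and vertical below 0.08 rad and value of joint gauge_bar above 0.028 m), for 0.2 s.
3. the rack that matches the gauge's reading lies flush against the heater's side (((value of joint gauge_bar between 0.028 and 0.042 m and y of rack50_mid in the frame of heater_side between -0.062 and -0.045 m and x of rack50_mid in the frame of heater_side between -0.125 and 0.125 m and angle between the x axis of rack50_mid and the x axis of heater_side, either way round below 0.1 rad and angle between rack50_mid's own z axis and vertical below 0.05 rad) or (value of joint gauge_bar between 0.048 and 0.062 m and y of rack70_mid in the frame of heater_side between -0.062 and -0.045 m and x of rack70_mid in the frame of heater_side between -0.125 and 0.125 m and angle between the x axis of rack70_mid and the x axis of heater_side, either way round below 0.1 rad and angle between rack70_mid's own z axis and vertical below 0.05 rad) or (value of joint gauge_bar between 0.068 and 0.082 m and y of rack90_mid in the frame of heater_side between -0.062 and -0.045 m and x of rack90_mid in the frame of heater_side between -0.125 and 0.125 m and angle between the x axis of rack90_mid and the x axis of heater_side, either way round below 0.1 rad and angle between rack90_mid's own z axis and vertical below 0.05 rad))), for 0.2 s.
At the end, for the whole second after the job is handed in: Gauge hung upright on its stand (within 10 mm, 0.08 rad), reading within 7 mm of the well depth; the rack with vials 15 mm taller stands with a narrow end at the heater's side (gap under 7 mm, square within 0.1 rad, middle within 125 mm of the side's middle); all at rest (((value of joint gauge_bar between 0.028 and 0.042 m and y of rack50_mid in the frame of heater_side between -0.062 and -0.045 m and x of rack50_mid in the frame of heater_side between -0.125 and 0.125 m and angle between the x axis of rack50_mid and the x axis of heater_side, either way round below 0.1 rad and angle between rack50_mid's own z axis and vertical below 0.05 rad) or (value of joint gauge_bar between 0.048 and 0.062 m and y of rack70_mid in the frame of heater_side between -0.062 and -0.045 m and x of rack70_mid in the frame of heater_side between -0.125 and 0.125 m and angle between the x axis of rack70_mid and the x axis of heater_side, either way round below 0.1 rad and angle between rack70_mid's own z axis and vertical below 0.05 rad) or (value of joint gauge_bar between 0.068 and 0.082 m and y of rack90_mid in the frame of heater_side between -0.062 and -0.045 m and x of rack90_mid in the frame of heater_side between -0.125 and 0.125 m and angle between the x axis of rack90_mid and the x axis of heater_side, either way round below 0.1 rad and angle between rack90_mid's own z axis and vertical below 0.05 rad)) and distance between gauge_flange and stand_seat below 0.01 m and angle between gauge_tip's own z axis and vertical below 0.08 rad and linear speed of each of gauge, rack50, rack70, rack90 below 0.02 m/s); the robot touches nothing.
It fails at once if a rack is moved (over 15 mm) before the well is gauged, or a rack whose vials do not match is moved ((value of joint gauge_bar below 0.028 m and distance of any of rack50_mid, rack70_mid, rack90_mid from where it was at the start of the episode above 0.015 m) or (value of joint gauge_bar between 0.028 and 0.042 m and distance of any of rack70_mid, rack90_mid from where it was at the start of the episode above 0.015 m) or (value of joint gauge_bar between 0.048 and 0.062 m and distance of any of rack50_mid, rack90_mid from where it was at the start of the episode above 0.015 m) or (value of joint gauge_bar between 0.068 and 0.082 m and distance of any of rack50_mid, rack70_mid from where it was at the start of the episode above 0.015 m)).
It fails at once if the bowl, tub or bottle is moved by more than 20 mm (distance of any of bowl, tub, bottle from where it was at the start of the episode above 0.02 m).
It also fails if it takes over 72 s, if anything falls off the work surface, if the arm or the gripper's body presses on something with over 40 N, if the wrist force passes 120 N, or if a joint passes its speed limit or range.

## Working session

There is one attempt and no reset: what is moved stays moved. The work goes in short steps, Python scripts to look and compute and a tool call to move; the robot and the scene stay as the last step left them, time stands still between calls to the robot, and variables do not carry over. Pictures are saved under pics/ and viewed, and the job is handed in when it is done.

Besides the shell and the picture viewer there is one more tool, called by a JSON object that holds its "fn" and its "kwargs". move_arm: Moves the arm, as the interface text tells. Its arguments: {"type":"object","properties":{"targets":{"type":"array","items":{"type":"number"}},"grip_force":{"type":"number"}},"required":["targets"]}

```bash
ls; mkdir -p pics; cat > h.py <<'E'
from station import r
import numpy as np, cv2
def cam(n):
    m=r.camera_model(n); f=200/np.tan(np.radians(m['vertical_fov'])/2)
    K=np.array([[f,0,m['cx']],[0,f,m['cy']],[0,0,1]]); return K,np.array(m['D'],float),np.array(m['extrinsics'])
def ray(n,uv,c=None):
    K,D,E=c or cam(n)
    p=cv2.undistortPoints(np.array(uv,float).reshape(-1,1,2),K,D).reshape(-1,2)
    return np.c_[p,np.ones(len(p))],E
def onz(n,uv,z,c=None):
    d,E=ray(n,uv,c); d=d@E[:3,:3].T; o=E[:3,3]
    return o+d*((z-o[2])/d[:,2])[:,None]
def proj(n,P,c=None):
    K,D,E=c or cam(n); T=np.linalg.inv(E); 
    return cv2.projectPoints(np.array(P,float).reshape(-1,3),cv2.Rodrigues(T[:3,:3])[0],T[:3,3],K,D)[0].reshape(-1,2)
def cloud(n,dep,c=None):
    v,u=np.mgrid[0:400,0:640]; d,E=ray(n,np.c_[u.ravel(),v.ravel()],c)
    P=d*dep.reshape(-1,1); P=P@E[:3,:3].T+E[:3,3]; return P.reshape(400,640,3)
E
python3 - <<'E'
from h import *
for n in ['scene','top','wrist']:
    im,d=r.grab_frame(n); cv2.imwrite(f'pics/{n}0.png',im); np.save(f'{n}0.npy',d); c=cam(n); print(n,c[0][0,0],c[1],c[2].round(3).tolist())
print(r.read_state())
E
```

```text
pics
scene 396.19119920518773 [-0.01344734  0.          0.          0.          0.        ] [[0.744, 0.432, -0.51, 1.245], [0.668, -0.459, 0.585, -0.729], [0.019, -0.776, -0.63, 0.898], [0.0, 0.0, 0.0, 1.0]]
top 399.47362082386223 [-0.03461754  0.          0.          0.          0.        ] [[-0.012, -0.987, 0.162, 0.373], [-1.0, 0.017, 0.026, -0.026], [-0.028, -0.162, -0.986, 1.453], [0.0, 0.0, 0.0, 1.0]]
wrist 289.0884072962226 [-0.04279836  0.          0.          0.          0.        ] [[0.438, 0.858, 0.268, 0.222], [0.899, -0.418, -0.131, 0.643], [-0.0, 0.299, -0.954, 0.384], [0.0, 0.0, 0.0, 1.0]]
{'clock': 0.15, 'joint_pos': array([ 1.07923817e+00,  1.16332213e-01,  1.44208501e+00,  1.98684115e-05,
        1.58401108e+00, -3.78199550e-02]), 'joint_vel': array([ 0.0003894 , -0.00101919, -0.00213464,  0.00087447, -0.00218422,
       -0.00082037]), 'effort': array([ 8.38927608e-04, -7.21759415e+01, -6.22951484e+01,  7.78806559e-02,
        2.26426567e-02, -8.40865664e-05]), 'ee_pos': array([0.29589089, 0.60669319, 0.40422074]), 'tcp_rot': array([ 8.48035394e-01,  5.29939426e-01, -3.67391403e-04,  1.99249323e-04]), 'contact_force': array([ 0.70702551, -0.43611506,  0.55402874]), 'moment': array([0.0115843 , 0.05602846, 0.00346006]), 'width': 0.0929994490670639}
```

View pics/scene0.png

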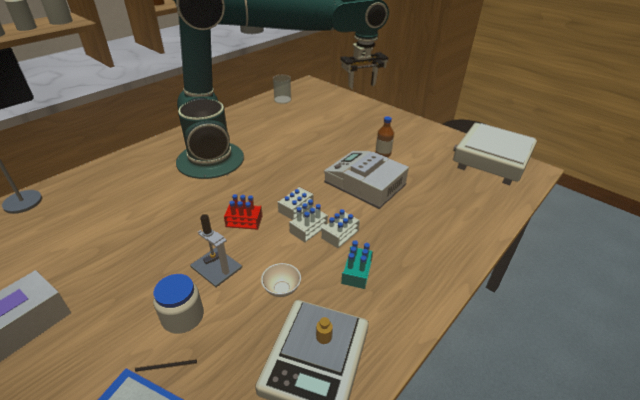

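View pics/top0.png

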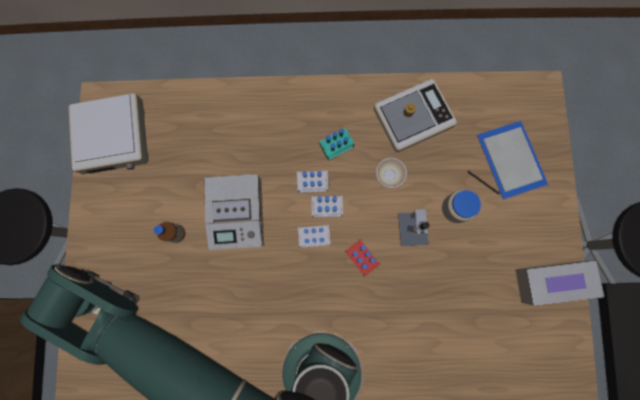

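View pics/wrist0.png

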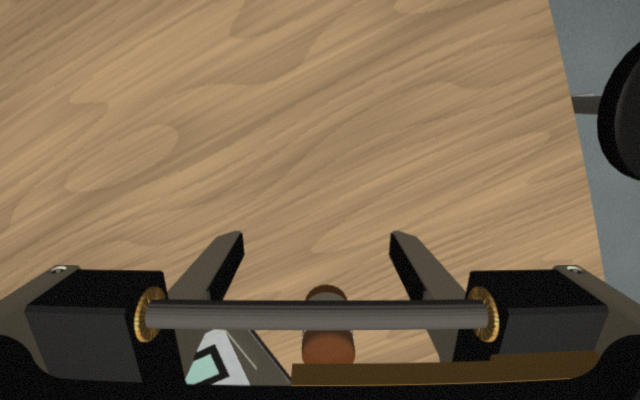

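The scene view shows the heater at about (365,178) and white racks at (295,203), (309,220) and (341,227). The red (243,215) and turquoise (357,265) racks are decoys. The gauge hangs on its stand at (212,240). In the top view the gauge is at (422,225) and the heater at (233,212).

```bash
python3 - <<'E'
from h import *
for n in ['top','scene']:
    for q in ['gauge_grip','stand','block_top','heater_side','rack50_mid','rack70_mid','rack90_mid','bowl','tub','bottle']:
        try:
            print(n,q,[(np.round(o['xyz'],3).tolist(),round(o['conf'],2)) for o in r.find_in(n,q)][:5])
        except Exception as e: print(n,q,e)
im=cv2.imread('pics/top0.png'); c=im[120:280,190:450]; cv2.imwrite('pics/topc.png',cv2.resize(c,None,fx=3,fy=3,interpolation=cv2.INTER_CUBIC))
im=cv2.imread('pics/scene0.png'); c=im[130:300,180:420]; cv2.imwrite('pics/scenec.png',cv2.resize(c,None,fx=3.3,fy=3.3,interpolation=cv2.INTER_CUBIC))
E
```

```text
top gauge_grip [([0.491, -0.327, 0.142], 0.62)]
top stand [([0.484, -0.326, 0.011], 0.86)]
top block_top [([0.561, 0.299, 0.084], 0.64)]
top heater_side [([0.559, 0.297, 0.085], 0.95)]
top rack50_mid [([0.471, 0.019, 0.044], 0.83), ([0.486, -0.332, 0.014], 0.74)]
top rack70_mid [([0.668, 0.023, 0.045], 0.6), ([0.561, -0.486, 0.113], 0.49)]
top rack90_mid [([0.802, -0.07, 0.042], 0.95), ([0.574, -0.03, 0.044], 0.93), ([0.558, 0.301, 0.085], 0.67), ([0.394, -0.149, 0.043], 0.64)]
top bowl [([0.704, -0.269, 0.022], 0.57)]
top tub [([0.56, -0.486, 0.116], 0.83)]
top bottle [([0.49, 0.508, 0.116], 0.55)]
scene gauge_grip [([0.503, -0.345, 0.143], 0.86), ([0.687, -0.25, 0.021], 0.25)]
scene stand [([0.525, -0.344, 0.012], 0.64), ([0.5, -0.348, 0.044], 0.52)]
scene block_top [([0.595, 0.253, 0.077], 0.61), ([0.5, -0.345, 0.047], 0.42), ([0.526, -0.344, 0.009], 0.39), ([0.684, -0.248, 0.023], 0.35)]
scene heater_side [([0.595, 0.251, 0.079], 0.98)]
scene rack50_mid [([0.484, -0.004, 0.048], 0.68)]
scene rack70_mid [([0.692, 0.005, 0.047], 0.94)]
scene rack90_mid [([0.408, -0.157, 0.045], 0.95), ([0.82, -0.093, 0.049], 0.65)]
scene bowl [([0.686, -0.249, 0.024], 0.91)]
scene tub [([0.6, -0.516, 0.087], 0.86), ([0.5, -0.343, 0.142], 0.36)]
scene bottle [([0.511, 0.509, 0.088], 0.98), ([0.496, -0.341, 0.141], 0.72)]
```

View pics/topc.png

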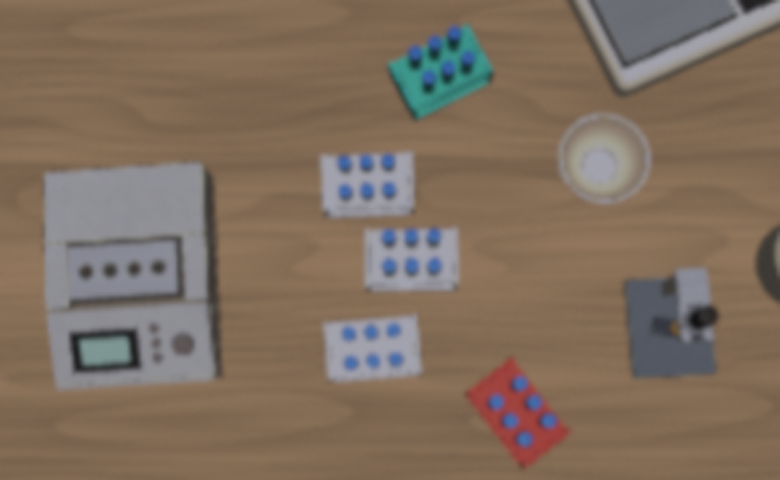

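View pics/scenec.png

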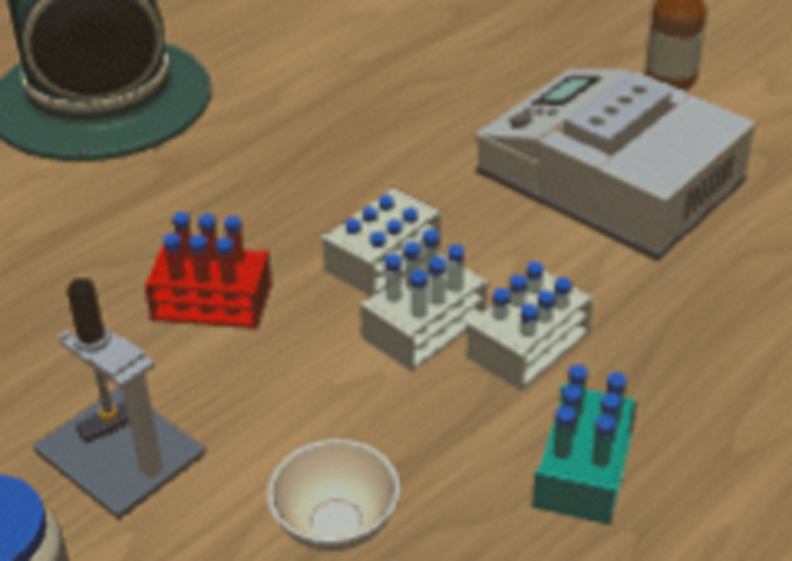

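```bash
python3 - <<'E'
from h import *
for n in ['top','scene']:
    d=np.load(n+'0.npy'); P=cloud(n,d)
    def fit(m,name):
        Q=P[m]; 
        if len(Q)<10: print(n,name,len(Q));return
        (cx,cy),(w,h),a=cv2.minAreaRect(Q[:,:2].astype(np.float32)*1000)
        print(n,name,len(Q),'c',round(cx,1),round(cy,1),'wh',round(w,1),round(h,1),'a',round(a,2),'zmed',np.median(Q[:,2]).round(4))
    X,Y,Z=P[...,0],P[...,1],P[...,2]
    box=lambda x0,x1,y0,y1,z0,z1:(X>x0)&(X<x1)&(Y>y0)&(Y<y1)&(Z>z0)&(Z<z1)&(d>0)
    fit(box(.4,.75,.15,.45,.092,.11),'block')
    fit(box(.4,.75,.15,.45,.078,.092),'housing')
    fit(box(.42,.52,-.05,.09,.035,.05),'r50'); fit(box(.52,.63,-.1,.04,.035,.05),'r90'); fit(box(.63,.73,-.05,.09,.035,.05),'r70')
    fit(box(.38,.6,-.42,-.25,.006,.018),'foot'); fit(box(.38,.6,-.42,-.25,.125,.147),'fork'); fit(box(.38,.6,-.42,-.25,.16,.25),'handle')
    fit(box(.0,1,-1,1,-.003,.003),'bench')
E
```

```text
top block 543 c 584.3 289.5 wh 108.7 158.4 a 3.37 zmed 0.0983
top housing 1869 c 576.4 302.2 wh 217.2 189.8 a 2.66 zmed 0.0829
top r50 455 c 471.2 16.9 wh 67.2 109.7 a 3.54 zmed 0.0447
top r90 403 c 577.7 -31.2 wh 107.5 68.6 a 89.41 zmed 0.0444
top r70 389 c 669.7 21.2 wh 67.5 108.9 a 0.26 zmed 0.0445
top foot 591 c 484.6 -341.9 wh 149.1 197.4 a 89.65 zmed 0.0108
top fork 180 c 508.1 -337.6 wh 79.2 34.7 a 0.91 zmed 0.1394
top handle 58 c 490.7 -336.5 wh 20.7 19.8 a 26.33 zmed 0.196
top bench 64613 c 500.0 -2.3 wh 999.9 1900.2 a 0.0 zmed -0.0005
scene block 352 c 564.8 304.0 wh 64.2 133.8 a 2.65 zmed 0.099
scene housing 1109 c 586.0 305.1 wh 212.1 196.2 a 1.97 zmed 0.084
scene r50 326 c 475.7 19.2 wh 71.3 115.5 a 4.23 zmed 0.0458
scene r90 295 c 582.9 -28.1 wh 113.8 72.0 a 89.42 zmed 0.0456
scene r70 325 c 675.7 21.4 wh 69.2 113.9 a 0.51 zmed 0.0456
scene foot 773 c 498.3 -339.1 wh 123.8 101.5 a 3.09 zmed 0.0112
scene fork 275 c 511.2 -337.6 wh 80.9 35.9 a 3.08 zmed 0.1398
scene handle 125 c 494.0 -339.4 wh 21.1 23.2 a 13.39 zmed 0.1852
scene bench 65080 c 500.0 26.4 wh 1848.7 1000.0 a 90.0 zmed -0.0006
```

The three white racks have now been told apart by vial height: rack50 at x≈0.472, rack90 at x≈0.577 and rack70 at x≈0.67. I'll look at the heater from close up on the way to the gauge.

{"fn": "move_arm", "kwargs": {"targets": [0,0,-6.4,2.6,-3,0.5,1,0,0,-6.4,2.6,-3,0.5,1,0,0,-6.4,2.6,-3,0.5,1,0,0,-6.4,2.6,-3,0.5,1,0,0,-6.4,2.6,-3,0.5,1,0,0,-6.4,2.6,-3,0.5,1,0,0,-6.4,2.6,-3,0.5,1,0,0,-6.4,2.6,-3,0.5,1,0,0,-6.4,2.6,-3,0.5,1,0,0,-6.4,2.6,-3,0.5,1]}}

```text
clock: 1.98
ee_pos: [0.5568, 0.3049, 0.4552]
tcp_rot: [1.0, -0.003, 0.0, -0.0]
contact_force: [1.7, 1.4, 1.1]
width: 0.0934
```

{"fn": "move_arm", "kwargs": {"targets": [0,0,0,0,0,0,1,0,0,0,0,0,0,1,0,0,0,0,0,0,1]}}

```text
clock: 2.23
ee_pos: [0.5558, 0.3068, 0.4546]
tcp_rot: [1.0, 0.0, -0.0, -0.0]
contact_force: [0.3, 0.4, -0.4]
width: 0.093
```

```bash
python3 - <<'E'
from h import *
s=r.read_state(); print(s['clock'],s['ee_pos'],s['tcp_rot'],s['joint_vel'].round(3))
im,d=r.grab_frame('wrist'); cv2.imwrite('pics/w1.png',im); np.save('w1.npy',d); import pickle; pickle.dump(cam('wrist'),open('w1.pkl','wb'))
E
```

```text
2.2333 [0.55579044 0.30679972 0.45459681] [ 9.99999906e-01  3.91452091e-04 -1.66725202e-04 -7.88475887e-05] [ 0.025 -0.003  0.008 -0.001  0.001  0.001]
```

View pics/w1.png

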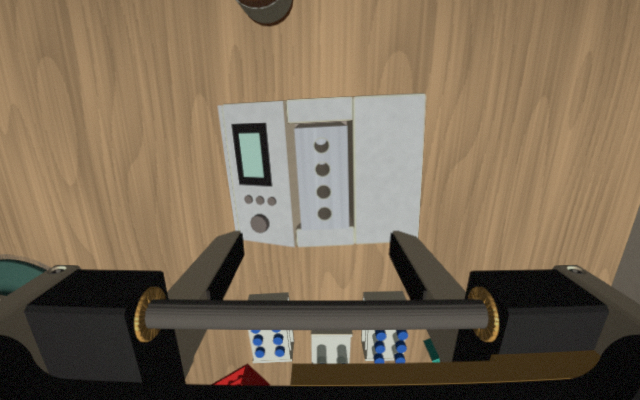

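The wrist view shows the block and its four wells at about (321,145), (322,169), (323,191) and (324,213). I'll measure them on the z=0.1 plane.

```bash
python3 - <<'E'
from h import *
import pickle
c=pickle.load(open('w1.pkl','rb')); im=cv2.imread('pics/w1.png'); g=cv2.cvtColor(im,cv2.COLOR_BGR2GRAY)
sub=g[130:225,308:338]; _,b=cv2.threshold(cv2.resize(sub,None,fx=8,fy=8,interpolation=cv2.INTER_CUBIC),110,255,cv2.THRESH_BINARY_INV)
cs,_=cv2.findContours(b,cv2.RETR_EXTERNAL,cv2.CHAIN_APPROX_NONE); W=[]
for k in cs:
    if cv2.contourArea(k)<2000: continue
    q=(k.reshape(-1,2)+.5)/8-.5+[308,130]; p=onz('wrist',q,.1,c)[:,:2]*1000
    (x,y),rad=cv2.minEnclosingCircle(p.astype(np.float32)); e=cv2.fitEllipse(p.astype(np.float32)); W.append((x,y)); print(np.round([x,y,rad],1),np.round(e[0],1),np.round(e[1],1))
W=np.array(W); print('mean',W.mean(0))
d=np.load('w1.npy'); P=cloud('wrist',d,c); X,Y,Z=P[...,0],P[...,1],P[...,2]
for nm,m in [('block',(X>.5)&(X<.66)&(Y>.2)&(Y<.42)&(Z>.093)&(Z<.12)),('hous',(X>.4)&(X<.8)&(Y>.15)&(Y<.42)&(Z>.075)&(Z<.093))]:
    m&=d>0; print(nm,m.sum(),cv2.minAreaRect(P[m][:,:2].astype(np.float32)*1000),np.median(Z[m]))
# -y edge of housing
vs=[]
for u in range(360,420,4):
    q=m[:,u]; v=np.where(q)[0]
    if len(v): vs.append(P[v.max(),u])
print(np.round(vs[::3],4))
cv2.imwrite('pics/w1c.png',cv2.resize(im[90:260,210:440],None,fx=3.4,fy=3.4,interpolation=cv2.INTER_CUBIC))
E
```

```text
[566.3 263.7   8. ] [566.2 263.8] [15.3 15.7]
[564.8 291.6   8. ] [564.8 291.6] [15.5 15.8]
[563.3 319.5   8. ] [563.4 319. ] [14.4 16.2]
[561.8 347.5   8.1] [562.1 345.7] [12.  16.7]
mean [564.05725098 305.58469391]
block 4659 ((564.5224609375, 304.7417907714844), (60.08005142211914, 126.5329360961914), 2.9806413650512695) 0.10010895385764179
hous 16484 ((577.8851318359375, 306.1492004394531), (222.46499633789062, 190.80516052246094), 2.7777483463287354) 0.0847033171571662
[[0.615  0.2161 0.0859]
 [0.6312 0.2168 0.0845]
 [0.6477 0.2163 0.0834]
 [0.6619 0.2358 0.0845]
 [0.6786 0.2298 0.0841]]
```

View pics/w1c.png

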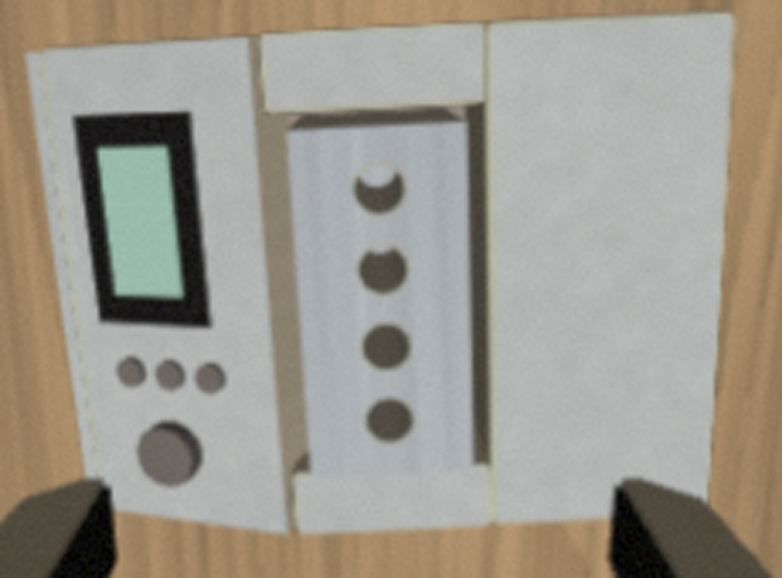

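{"fn": "move_arm", "kwargs": {"targets": [0,0,0,-0.45,-4,0,1,0,0,0,-0.45,-4,0,1,0,0,0,-0.45,-4,0,1,0,0,0,-0.45,-4,0,1,0,0,0,-0.45,-4,0,1,0,0,0,-0.45,-4,0,1,0,0,0,-0.45,-4,0,1,0,0,0,-0.45,-4,0,1,0,0,0,-0.45,-4,0,1,0,0,0,-0.45,-4,0,1]}}

```text
clock: 3.12
ee_pos: [0.5101, -0.0937, 0.4549]
tcp_rot: [1.0, 0.002, 0.0, -0.0]
contact_force: [0.9, 0.9, -0.3]
width: 0.0928
```

{"fn": "move_arm", "kwargs": {"targets": [0,0,0,-0.45,-4,0,1,0,0,0,-0.45,-4,0,1,0,0,0,-0.45,-4,0,1,0,0,0,-0.4,-3,0,1,0,0,0,0,0,0,1,0,0,0,0,0,0,1,0,0,0,0,0,0,1]}}

```text
clock: 3.7
ee_pos: [0.4937, -0.2421, 0.4547]
tcp_rot: [1.0, 0.001, -0.0, -0.0]
contact_force: [0.5, 0.5, -0.7]
width: 0.093
```

```bash
python3 - <<'E'
from h import *
s=r.read_state(); print(s['clock'],s['ee_pos'],s['tcp_rot'],s['joint_pos'].round(3))
im,d=r.grab_frame('wrist'); cv2.imwrite('pics/w2.png',im); np.save('w2.npy',d); import pickle; pickle.dump(cam('wrist'),open('w2.pkl','wb'))
c=cam('wrist'); P=cloud('wrist',d,c); X,Y,Z=P[...,0],P[...,1],P[...,2]
box=lambda x0,x1,y0,y1,z0,z1:(X>x0)&(X<x1)&(Y>y0)&(Y<y1)&(Z>z0)&(Z<z1)&(d>0)
for nm,m in [('top',box(.45,.53,-.38,-.3,.19,.205)),('handle',box(.45,.53,-.38,-.3,.15,.205)),('fork',box(.43,.6,-.4,-.27,.13,.15)),('foot',box(.38,.6,-.45,-.22,.007,.017))]:
    print(nm,m.sum(),cv2.minAreaRect(P[m][:,:2].astype(np.float32)*1000),np.median(Z[m]))
E
```

```text
3.7 [ 0.49374827 -0.24213995  0.45465135] [ 9.99999664e-01  7.91108220e-04 -6.46356258e-06 -2.15456913e-04] [-0.502 -0.166  1.638  0.     1.669 -0.504]
top 296 ((492.42938232421875, -332.5348815917969), (22.42009925842285, 12.970962524414062), 5.757309913635254) 0.19809183924970042
handle 731 ((492.8346862792969, -332.5260925292969), (22.776920318603516, 13.688206672668457), 3.8120553493499756) 0.18406182973475266
fork 1577 ((511.2284240722656, -336.674560546875), (79.94012451171875, 35.642555236816406), 2.3374593257904053) 0.14141490601524648
foot 3615 ((514.2056274414062, -370.2314758300781), (148.98182678222656, 166.4048309326172), 2.6687986850738525) 0.012214412045475187
```

View pics/w2.png

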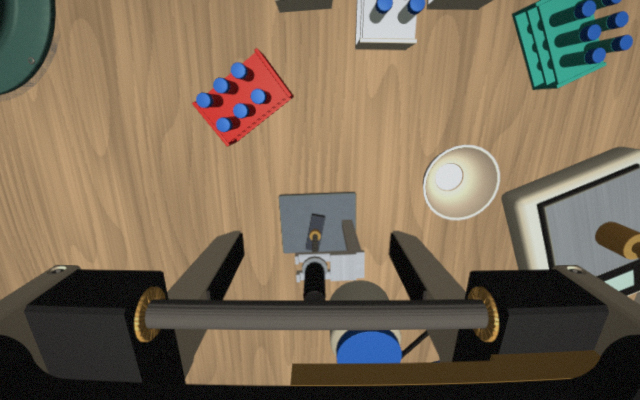

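The wrist view puts the handle top at about (315,275), the bar at (316,225) and the fork at (330,268). Handle axis ≈ (0.4925,-0.337), stand yaw ≈ 2.6°. I'll move over it next.

{"fn": "move_arm", "kwargs": {"targets": [0,0,0,-0.1,-3.2,0,1,0,0,0,0,-3.2,0,1,0,0,0,0,-3.1,0,1,0,0,0,0,0,-3,1,0,0,0,0,0,-2,1,0,0,0,0,0,0,1,0,0,0,0,0,0,1]}}

```text
clock: 4.33
ee_pos: [0.4929, -0.337, 0.4046]
tcp_rot: [1.0, 0.001, -0.0, -0.0]
contact_force: [-0.4, 0.0, 0.7]
width: 0.0931
```

```bash
python3 - <<'E'
from h import *
s=r.read_state(); print(s['clock'],s['ee_pos'],s['tcp_rot'])
im,d=r.grab_frame('wrist'); cv2.imwrite('pics/w3.png',im)
im,d=r.grab_frame('scene'); cv2.imwrite('pics/s3.png',cv2.resize(im[130:300,130:330],None,fx=4,fy=3.5))
E
```

```text
4.3333 [ 0.49292567 -0.33704521  0.40459879] [ 9.99999325e-01  9.54603720e-04 -4.92283140e-04 -4.43180937e-04]
```

View pics/w3.png

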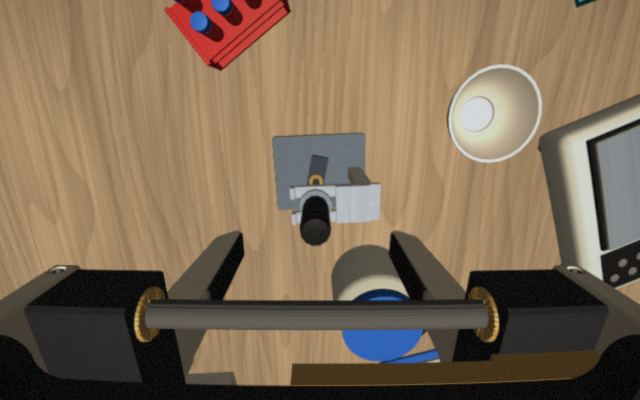

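View pics/s3.png

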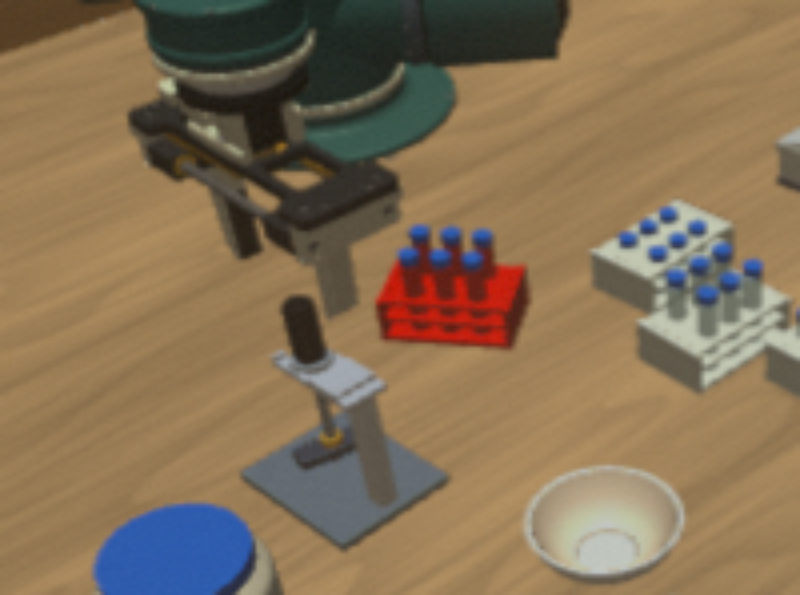

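```bash
python3 - <<'E'
from h import *
print(onz('wrist',[[315,232],[300,232],[330,232],[315,244]],.199).round(4))
E
```

```text
[[ 0.4933 -0.3397  0.199 ]
 [ 0.4827 -0.3398  0.199 ]
 [ 0.504  -0.3397  0.199 ]
 [ 0.4934 -0.3492  0.199 ]]
```

The handle top is at (315,232), axis ≈ (0.493,-0.338), which agrees. I'll lower and grip.

{"fn": "move_arm", "kwargs": {"targets": [0,0,0,0,-0.1,-3,1,0,0,0,0,0,-3,1,0,0,0,0,0,-0.5,1,0,0,0,0,0,0,-1,0,0,0,0,0,0,-1,0,0,0,0,0,0,-1,0,0,0,0,0,0,-1,0,0,0,0,0,0,-1,0,0,0,0,0,0,-1,0,0,0,0,0,0,-1], "grip_force": 40}}

```text
clock: 5.27
ee_pos: [0.4924, -0.3393, 0.3402]
tcp_rot: [1.0, -0.0, 0.0, 0.0]
contact_force: [0.3, 0.4, -0.1]
width: 0.0511
```

{"fn": "move_arm", "kwargs": {"targets": [0,0,0,0,0,0,-1,0,0,0,0,0,0,-1,0,0,0,0,0,0,-1]}}

```text
clock: 5.52
ee_pos: [0.4924, -0.3393, 0.3397]
tcp_rot: [1.0, -0.0, -0.0, -0.0]
contact_force: [0.1, 0.1, 0.8]
width: 0.0314
```

{"fn": "move_arm", "kwargs": {"targets": [0,0,0,0,0,0,-1,0,0,0,0,0,0,-1,0,0,0,0,0,0,-1,0,0,0,0,0,0,-1]}}

```text
clock: 5.85
ee_pos: [0.4924, -0.3393, 0.3397]
tcp_rot: [1.0, -0.0, -0.0, -0.0]
contact_force: [0.4, -0.2, 0.2]
width: 0.0215
```

```bash
python3 - <<'E'
from h import *
s=r.read_state(); print(s['clock'],s['ee_pos'],s['width'],s['contact_force'])
im,d=r.grab_frame('wrist'); cv2.imwrite('pics/w4.png',im)
E
```

```text
5.85 [ 0.49240266 -0.33931534  0.33967567] 0.02153786885945004 [ 0.44383239 -0.20255483  0.24198654]
```

View pics/w4.png

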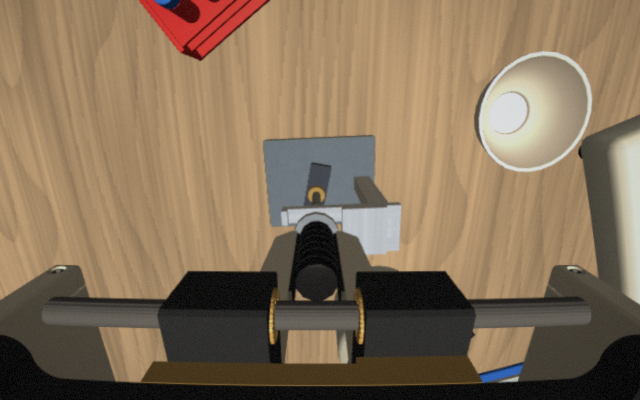

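Handle gripped. The hang pose is TCP (0.4924,-0.3393,0.3397). I'll lift and back out along the stand's -x.

{"fn": "move_arm", "kwargs": {"targets": [0,0,0,0,0,0.5,-1,0,0,0,0,0,0.6,-1,0,0,0,0,0,0,-1,0,0,0,-1.5,-0.07,0,-1,0,0,0,-2,-0.09,0,-1,0,0,0,-2,-0.09,0,-1,0,0,0,-2,-0.09,0,-1,0,0,0,0,0,0,-1]}}

```text
clock: 6.57
ee_pos: [0.4153, -0.3428, 0.3512]
tcp_rot: [1.0, -0.001, -0.0, 0.0]
contact_force: [-0.3, -1.1, -0.9]
width: 0.0217
```

```bash
python3 - <<'E'
from h import *
s=r.read_state(); print(s['clock'],s['ee_pos'],s['width'],s['contact_force'],s['tcp_rot'])
im,d=r.grab_frame('scene'); cv2.imwrite('pics/s4.png',cv2.resize(im[130:300,130:330],None,fx=4,fy=3.5))
im,d=r.grab_frame('top'); cv2.imwrite('pics/t4.png',cv2.resize(im[150:300,360:500],None,fx=4,fy=4))
E
```

```text
6.5667 [ 0.41525293 -0.34277682  0.3511707 ] 0.021661464685128234 [-0.26513753 -1.05068882 -0.8677448 ] [ 9.99999821e-01 -5.15221224e-04 -8.86925861e-05  2.92067213e-04]
```

View pics/s4.png

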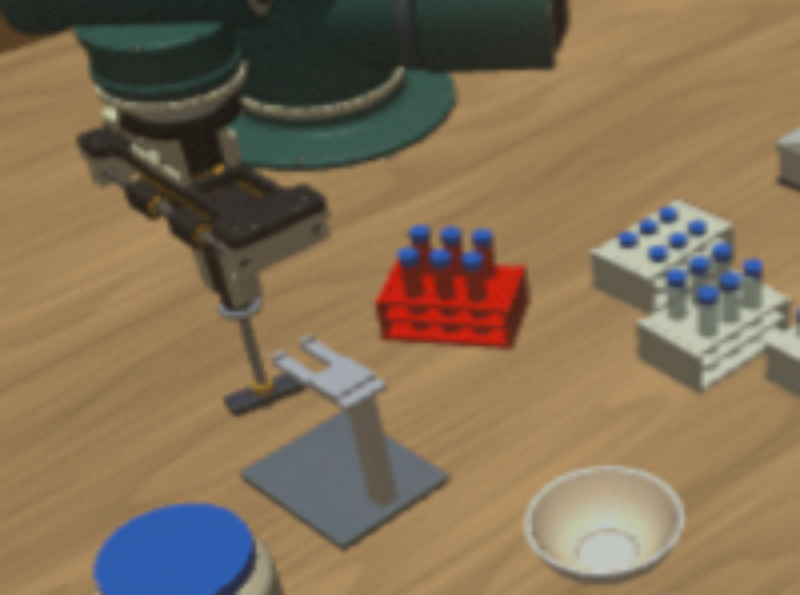

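{"fn": "move_arm", "kwargs": {"targets": [0,0,0,0,0,3.6,-1,0,0,0,0,0,3.6,-1,0,0,0,0,0,3.7,-1,0,0,0,0.9,3.9,0,-1,0,0,0,0.9,3.9,0,-1,0,0,0,0.9,3.9,0,-1,0,0,0,0.9,3.9,0,-1,0,0,0,0.9,3.9,0,-1,0,0,0,0.9,3.9,0,-1,0,0,0,0.9,3.9,0,-1]}}

```text
clock: 7.5
ee_pos: [0.4809, -0.0673, 0.4601]
tcp_rot: [1.0, 0.0, 0.0, -0.0]
contact_force: [1.0, 0.3, -1.0]
width: 0.0213
```

{"fn": "move_arm", "kwargs": {"targets": [0,0,0,0.9,3.9,0,-1,0,0,0,0.9,3.9,0,-1,0,0,0,0.9,3.9,0,-1,0,0,0,0.9,3.9,0,-1,0,0,0,0.9,3.9,0,-1,0,0,0,0.9,3.9,0,-1,0,0,0,0.9,3.9,0,-1,0,0,0,0.9,3.9,0,-1,0,0,0,0.5,0.9,0,-1,0,0,0,0,0,0,-1]}}

```text
clock: 8.33
ee_pos: [0.5582, 0.2546, 0.4586]
tcp_rot: [1.0, 0.002, -0.001, 0.0]
contact_force: [0.6, -0.5, -1.6]
width: 0.0215
```

{"fn": "move_arm", "kwargs": {"targets": [0,0,0,0,0,0,-1,0,0,0,0,0,0,-1,0,0,0,0,0,0,-1]}}

```text
clock: 8.58
ee_pos: [0.5574, 0.2504, 0.46]
tcp_rot: [1.0, -0.0, 0.0, -0.0]
contact_force: [0.3, 0.0, -2.6]
width: 0.0217
```

```bash
python3 - <<'E'
from h import *
s=r.read_state(); print(s['clock'],s['ee_pos'],s['width'],s['contact_force'],s['tcp_rot'])
im,d=r.grab_frame('wrist'); cv2.imwrite('pics/w5.png',im);np.save('w5.npy',d); import pickle; pickle.dump(cam('wrist'),open('w5.pkl','wb'))
im,d=r.grab_frame('scene'); cv2.imwrite('pics/s5.png',im)
E
```

```text
8.5833 [0.55737179 0.25039557 0.46001991] 0.021721573737117195 [ 0.26477338  0.01837216 -2.61898816] [ 9.99999859e-01 -4.89989231e-04  2.05456775e-04 -2.45077871e-05]
```

View pics/w5.png

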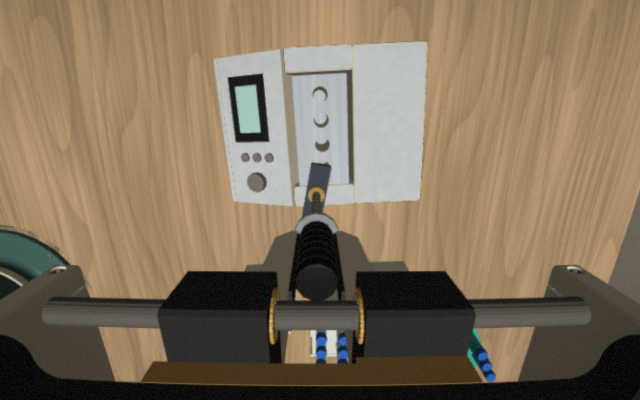

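View pics/s5.png

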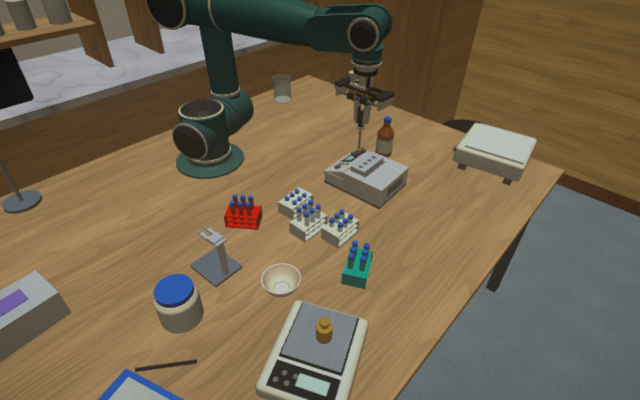

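```bash
python3 - <<'E'
from h import *
import pickle
c=pickle.load(open('w5.pkl','rb')); d=np.load('w5.npy'); P=cloud('wrist',d,c); X,Y,Z=P[...,0],P[...,1],P[...,2]
print(onz('wrist',[[319.5,94],[321,119.5],[322,144]],.1,c).round(4))
m=(d>0)&(Z>.15)&(Z<.185)&(abs(X-.557)<.05)&(abs(Y-.25)<.05); print('bar',m.sum(),cv2.minAreaRect(P[m][:,:2].astype(np.float32)*1000))
m=(d>0)&(Z>.185)&(Z<.26)&(abs(X-.557)<.02)&(abs(Y-.25)<.02)
for z in np.arange(.185,.26,.01):
    k=m&(Z>=z)&(Z<z+.01)
    if k.sum(): print(round(z,3),k.sum(),np.median(X[k]).round(4),Y[k].max().round(4),np.median(Y[k]).round(4))
im=cv2.imread('pics/w5.png'); cv2.imwrite('pics/w5c.png',cv2.resize(im[80:310,250:390],None,fx=4,fy=2.6*1,interpolation=cv2.INTER_CUBIC))
E
```

```text
[[0.5623 0.3465 0.1   ]
 [0.5641 0.3188 0.1   ]
 [0.5653 0.2909 0.1   ]]
bar 862 ((558.6578979492188, 251.81309509277344), (55.0262336730957, 20.023357391357422), 79.80127716064453)
0.185 27 0.5583 0.2555 0.2545
0.195 33 0.5583 0.2554 0.2547
0.205 36 0.5583 0.2554 0.2545
0.215 42 0.5587 0.2557 0.2546
0.225 16 0.5591 0.2555 0.2547
0.255 20 0.5576 0.266 0.2644
```

View pics/w5c.png

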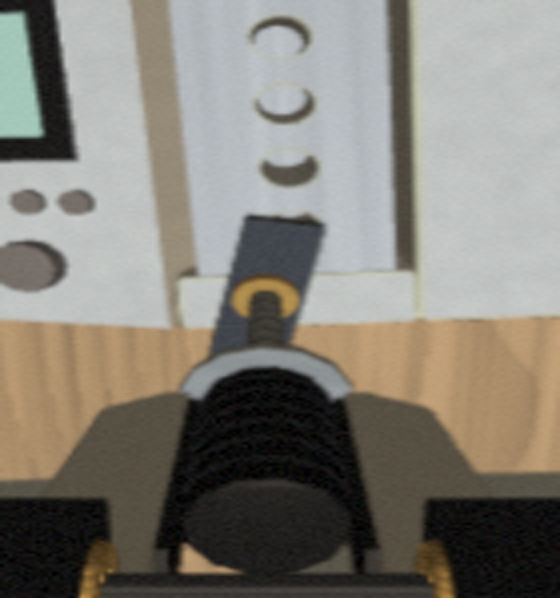

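{"fn": "move_arm", "kwargs": {"targets": [0,0,0,0.35,2,0,-1,0,0,0,0.31,1.98,0,-1,0,0,0,0,0,0,-1,0,0,0,0,0,0,-1]}}

```text
clock: 9.02
ee_pos: [0.564, 0.291, 0.4597]
tcp_rot: [1.0, 0.0, -0.0, 0.0]
contact_force: [-0.4, -0.7, -1.7]
width: 0.0214
```

```bash
python3 - <<'E'
from h import *
import pickle
c=pickle.load(open('w5.pkl','rb')); d=np.load('w5.npy'); P=cloud('wrist',d,c)
for u,v in [(319,94),(321,119),(322,144)]: print(P[v-5:v+6,u,2].round(3))
s=r.read_state(); print(s['clock'],s['ee_pos'],s['contact_force'],s['tcp_rot'])
im,d=r.grab_frame('wrist'); cv2.imwrite('pics/w6.png',im);c=cam('wrist')
P=cloud('wrist',d,c); X,Y,Z=P[...,0],P[...,1],P[...,2]; x0,y0=s['ee_pos'][:2]
m=(d>0)&(Z>.15)&(Z<.185)&(abs(X-x0)<.05)&(abs(Y-y0)<.05); print('bar',m.sum(),cv2.minAreaRect(P[m][:,:2].astype(np.float32)*1000))
m=(d>0)&(Z>.19)&(Z<.23)&(abs(X-x0)<.02)&(abs(Y-y0)<.02); print(np.median(X[m]),Y[m].max()-.004)
print(proj('wrist',[[.5665,.2637,.1],[.5651,.2914,.1],[.5637,.319,.1],[.5623,.347,.1]],c).round(1))
cv2.imwrite('pics/w6c.png',cv2.resize(im[80:310,250:390],None,fx=4,fy=2.6*1,interpolation=cv2.INTER_CUBIC))
E
```

```text
[0.034 0.025 0.024 0.024 0.024 0.026 0.025 0.026 0.024 0.026 0.025]
[0.025 0.023 0.024 0.025 0.026 0.025 0.026 0.026 0.024 0.024 0.035]
[0.025 0.025 0.025 0.024 0.026 0.028 0.039 0.048 0.06  0.067 0.077]
9.0167 [0.56401873 0.29104275 0.45974816] [-0.38538178 -0.71332314 -1.71310947] [ 9.99999992e-01  1.14376607e-04 -1.34243918e-06  4.88754014e-05]
bar 862 ((565.1482543945312, 291.9398498535156), (55.14100646972656, 20.05659294128418), 79.80035400390625)
0.5648106716224984 0.2918157304562038
[[317.4 199. ]
 [316.3 177.1]
 [315.1 154.4]
 [313.9 130.2]]
```

View pics/w6c.png

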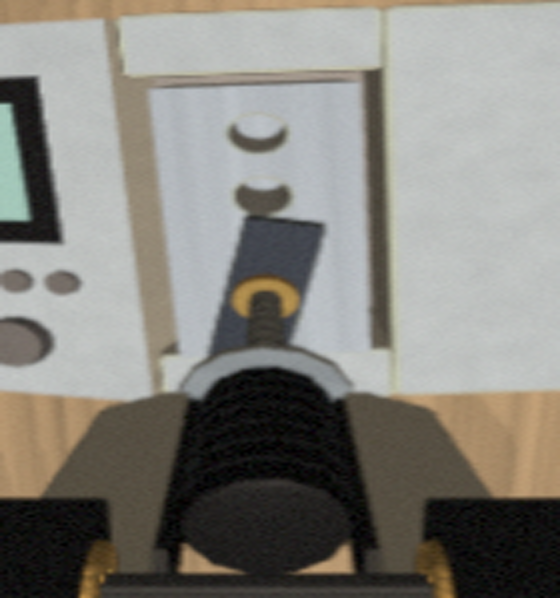

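The depth image already suggests about 75 mm (well bottom at z≈0.025), and the rod is within 1 mm of the well axis. I'll lower it.

{"fn": "move_arm", "kwargs": {"targets": [0,0,0,0,0,-2,-1,0,0,0,0,0,-1.5,-1,0,0,0,0,0,-1,-1,0,0,0,0,0,-1,-1,0,0,0,0,0,-0.5,-1,0,0,0,0,0,0,-1]}}

```text
clock: 9.57
ee_pos: [0.564, 0.2909, 0.3986]
tcp_rot: [1.0, -0.0, -0.001, 0.0]
contact_force: [-0.1, 0.2, -1.6]
width: 0.0214
```

```bash
python3 - <<'E'
from h import *
s=r.read_state(); print(s['clock'],s['ee_pos'],s['contact_force'],s['moment'])
im,d=r.grab_frame('wrist'); cv2.imwrite('pics/w7c.png',cv2.resize(im[80:310,250:390],None,fx=4,fy=2.6*1,interpolation=cv2.INTER_CUBIC))
E
```

```text
9.5667 [0.56400758 0.29085723 0.39862851] [-0.05866109  0.24187004 -1.56144476] [-0.04759263  0.09172674 -0.01457848]
```

View pics/w7c.png

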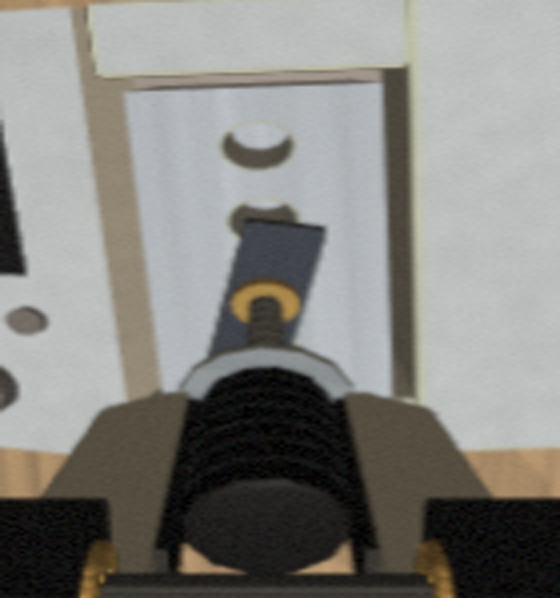

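{"fn": "move_arm", "kwargs": {"targets": [0,0,0,0,0,-0.7,-1,0,0,0,0,0,-0.8,-1,0,0,0,0,0,-0.8,-1,0,0,0,0,0,-0.8,-1,0,0,0,0,0,-0.8,-1,0,0,0,0,0,-0.8,-1,0,0,0,0,0,-0.6,-1,0,0,0,0,0,-0.3,-1,0,0,0,0,0,0,-1]}}

```text
clock: 10.37
ee_pos: [0.5639, 0.291, 0.3427]
tcp_rot: [1.0, -0.0, -0.001, 0.0]
contact_force: [-0.0, 0.5, -2.1]
width: 0.0211
```

{"fn": "move_arm", "kwargs": {"targets": [0,0,0,0,0,-0.15,-1,0,0,0,0,0,-0.15,-1,0,0,0,0,0,-0.1,-1,0,0,0,0,0,0,-1]}}

```text
clock: 10.7
ee_pos: [0.564, 0.2911, 0.3397]
tcp_rot: [1.0, -0.0, -0.0, 0.0]
contact_force: [-0.0, -0.2, -1.8]
width: 0.0213
```

{"fn": "move_arm", "kwargs": {"targets": [0,0,0,0,0,-0.1,-1,0,0,0,0,0,-0.1,-1,0,0,0,0,0,0,-1,0,0,0,0,0,0,-1]}}

```text
clock: 11.03
ee_pos: [0.5641, 0.2911, 0.3386]
tcp_rot: [1.0, -0.0, 0.0, -0.0]
contact_force: [-1.7, -0.1, 5.7]
width: 0.0218
```

{"fn": "move_arm", "kwargs": {"targets": [0,0,0,0,0,-0.05,-1,0,0,0,0,0,0,-1,0,0,0,0,0,0,-1,0,0,0,0,0,0,-1]}}

```text
clock: 11.37
ee_pos: [0.564, 0.2911, 0.3385]
tcp_rot: [1.0, -0.0, 0.001, -0.0]
contact_force: [-2.2, -0.5, 8.7]
width: 0.0217
```

```bash
python3 - <<'E'
from h import *
s=r.read_state(); print(s['clock'],s['ee_pos'],s['contact_force'],s['moment'])
im,d=r.grab_frame('wrist'); cv2.imwrite('pics/w8c.png',cv2.resize(im[80:310,250:390],None,fx=4,fy=2.6*1,interpolation=cv2.INTER_CUBIC))
im,d=r.grab_frame('scene'); cv2.imwrite('pics/s8c.png',cv2.resize(im[70:220,280:440],None,fx=4,fy=4,interpolation=cv2.INTER_CUBIC))
E
```

```text
11.3667 [0.56404569 0.29112274 0.3385487 ] [-2.24507073 -0.4545318   8.73204311] [-0.3109385   0.78029035 -0.02382549]
```

View pics/w8c.png

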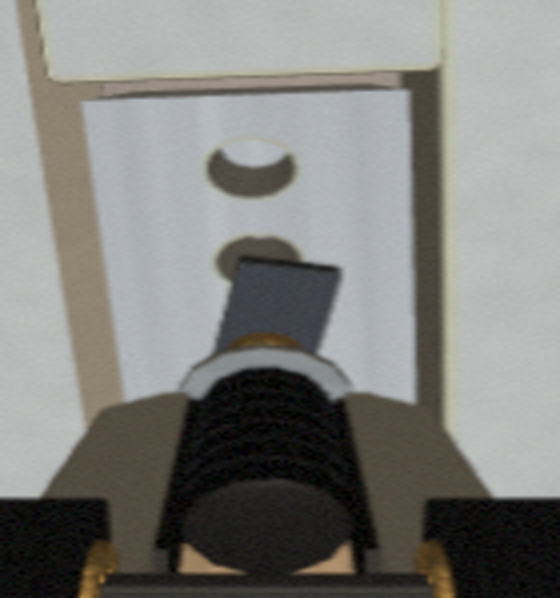

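View pics/s8c.png

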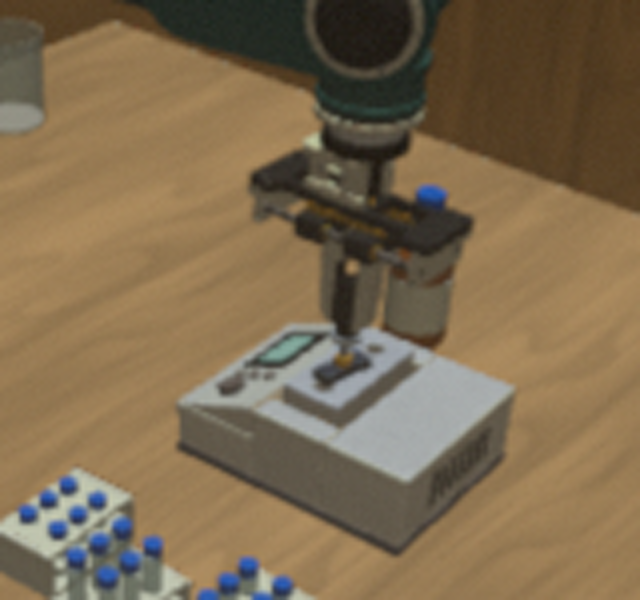

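The bar sits on the block just below the flange, and the bottom contact reads about 9 N. I'll lift out.

{"fn": "move_arm", "kwargs": {"targets": [0,0,0,0,0,0.5,-1,0,0,0,0,0,1,-1,0,0,0,0,0,1.3,-1,0,0,0,0,0,1.3,-1,0,0,0,0,0,1.3,-1,0,0,0,0,0,1.3,-1,0,0,0,0,0,1.3,-1,0,0,0,0,0,2,-1,0,0,0,0,0,2,-1,0,0,0,0,0,0,-1]}}

```text
clock: 12.3
ee_pos: [0.5638, 0.291, 0.4625]
tcp_rot: [1.0, 0.0, 0.003, -0.001]
contact_force: [-0.3, -0.1, -0.8]
width: 0.0216
```

```bash
python3 - <<'E'
from h import *
s=r.read_state(); print(s['clock'],s['ee_pos'],s['contact_force'],s['width'])
im,d=r.grab_frame('wrist'); c=cam('wrist'); P=cloud('wrist',d,c); X,Y,Z=P[...,0],P[...,1],P[...,2]; x0,y0=s['ee_pos'][:2]
m=(d>0)&(Z>.17)&(Z<.25)&(abs(X-x0)<.04)&(Y>y0+.013)&(Y<y0+.04); print('bar top z',np.median(Z[m]),'tip',s['ee_pos'][2]-.3137, 'reading', np.median(Z[m])-.01-(s['ee_pos'][2]-.3137))
im,d=r.grab_frame('scene'); cv2.imwrite('pics/s9c.png',cv2.resize(im[50:200,280:440],None,fx=4,fy=4,interpolation=cv2.INTER_CUBIC))
E
```

```text
12.3 [0.56384435 0.29101747 0.46247596] [-0.33649604 -0.14004002 -0.75121266] 0.02161447420823097
bar top z 0.23143047334237177 tip 0.1487759641988461 reading 0.07265450914352567
```

View pics/s9c.png

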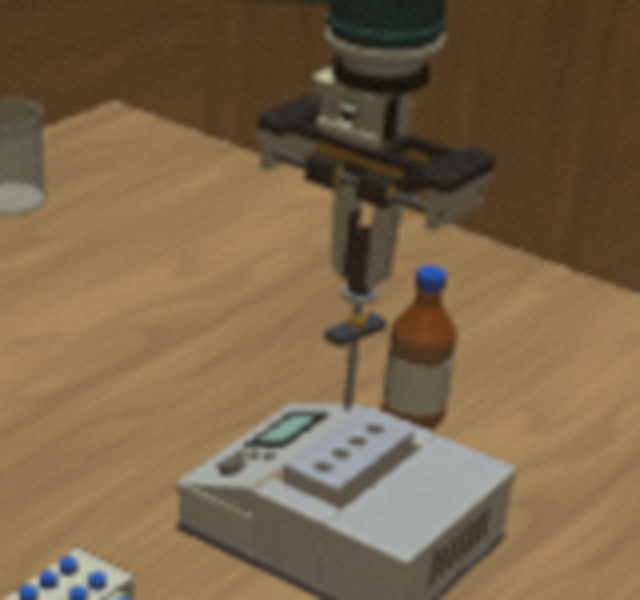

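The gauge reads ≈73–75 mm, so the wells are 75 mm deep and rack90, the middle lane, is the one to slide. I'll take the gauge back to the stand.

{"fn": "move_arm", "kwargs": {"targets": [0,0,0,-0.9,-3.9,0,-1,0,0,0,-0.9,-3.9,0,-1,0,0,0,-0.9,-3.9,0,-1,0,0,0,-0.9,-3.9,0,-1,0,0,0,-0.9,-3.9,0,-1,0,0,0,-0.9,-3.9,0,-1,0,0,0,-0.9,-3.9,0,-1,0,0,0,-0.9,-3.9,0,-1,0,0,0,-0.9,-3.9,0,-1,0,0,0,-0.9,-3.9,0,-1]}}

```text
clock: 13.23
ee_pos: [0.473, -0.1005, 0.4561]
tcp_rot: [1.0, 0.0, -0.001, -0.0]
contact_force: [1.2, -0.1, -2.3]
width: 0.0213
```

{"fn": "move_arm", "kwargs": {"targets": [0,0,0,-1,-3.5,0,-1,0,0,0,-1,-3.5,0,-1,0,0,0,-1,-3.5,0,-1,0,0,0,-1,-3.5,0,-1,0,0,0,-1,-3.5,0,-1,0,0,0,-1,-3.5,0,-1,0,0,0,0,0,0,-1,0,0,0,0,0,0,-1,0,0,0,0,0,0,-1]}}

```text
clock: 13.98
ee_pos: [0.414, -0.3088, 0.4563]
tcp_rot: [1.0, -0.0, -0.001, -0.001]
contact_force: [-0.0, -0.4, -1.4]
width: 0.0217
```

{"fn": "move_arm", "kwargs": {"targets": [0,0,0,0,-3.4,0,-1,0,0,0,0,0,-3.5,-1,0,0,0,0,0,-3.5,-1,0,0,0,0,0,-3.3,-1,0,0,0,0,0,0,-1,0,0,0,0,0,0,-1,0,0,0,0,0,0,-1]}}

```text
clock: 14.57
ee_pos: [0.4146, -0.3424, 0.3565]
tcp_rot: [1.0, 0.001, 0.001, 0.001]
contact_force: [-0.4, -0.0, -1.3]
width: 0.0217
```

```bash
python3 - <<'E'
from h import *
s=r.read_state(); print(s['clock'],s['ee_pos'],s['contact_force'],s['width'],s['tcp_rot'])
im,d=r.grab_frame('wrist'); cv2.imwrite('pics/w10.png',im);c=cam('wrist'); P=cloud('wrist',d,c); X,Y,Z=P[...,0],P[...,1],P[...,2]; x0,y0=s['ee_pos'][:2]
m=(d>0)&(Z>.128)&(Z<.15)&(X>x0+.033)&(X<.6)&(Y>-.38)&(Y<-.29); print('fork',m.sum(),cv2.minAreaRect(P[m][:,:2].astype(np.float32)*1000),np.median(Z[m]))
for n in ('scene',):
    im,d=r.grab_frame(n); cv2.imwrite('pics/s10.png',cv2.resize(im[130:300,130:330],None,fx=4,fy=3.5))
    P=cloud(n,d); X,Y,Z=P[...,0],P[...,1],P[...,2]
    m=(d>0)&(Z>.13)&(Z<.15)&(X>x0+.04)&(X<.6)&(Y>-.38)&(Y<-.29); print('fork',m.sum(),cv2.minAreaRect(P[m][:,:2].astype(np.float32)*1000),np.median(Z[m]))
E
```

```text
14.5667 [ 0.41457426 -0.34239496  0.3564981 ] [-0.41742648 -0.04834419 -1.34228912] 0.02169330534319404 [9.99999350e-01 5.67721477e-04 7.51508092e-04 6.42682060e-04]
fork 4200 ((510.709228515625, -337.62481689453125), (81.39112091064453, 34.64826583862305), 1.982914924621582) 0.13968018781814018
fork 277 ((510.20306396484375, -337.83203125), (83.49884033203125, 35.840721130371094), 3.3117175102233887) 0.1387058987215175
```

View pics/w10.png

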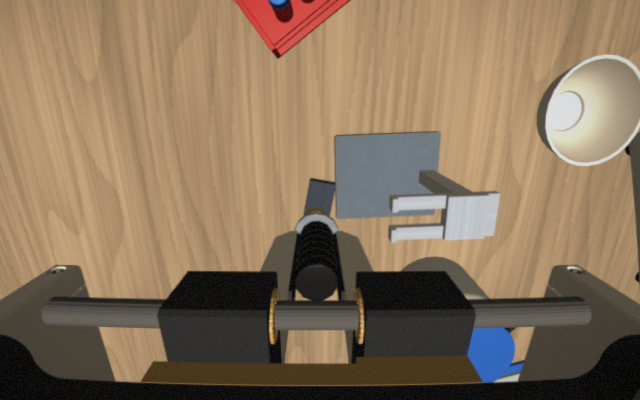

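View pics/s10.png

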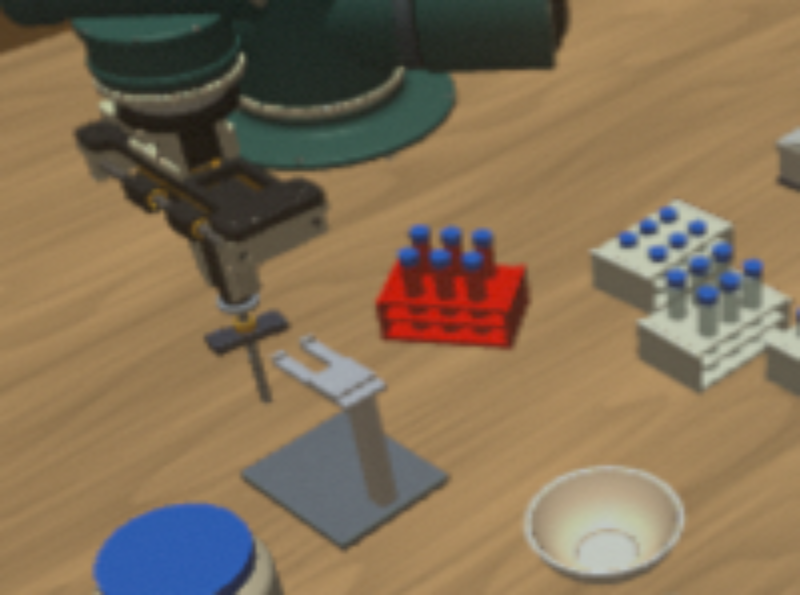

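{"fn": "move_arm", "kwargs": {"targets": [0,0,0,0,-0.04,-0.95,-1,0,0,0,0,0,0,-1,0,0,0,1.5,0.07,0,-1,0,0,0,1.6,0.07,0,-1,0,0,0,1,0.05,0,-1,0,0,0,0,0,0,-1,0,0,0,0,0,0,-1]}}

```text
clock: 15.25
ee_pos: [0.4551, -0.3414, 0.3445]
tcp_rot: [1.0, 0.0, -0.0, -0.0]
contact_force: [-0.4, 0.3, -1.0]
width: 0.0218
```

```bash
python3 - <<'E'
from h import *
s=r.read_state(); print(s['clock'],s['ee_pos'],s['contact_force'],s['moment'])
im,d=r.grab_frame('wrist'); cv2.imwrite('pics/w11.png',cv2.resize(im[120:320,240:460],None,fx=3.6,fy=3,interpolation=cv2.INTER_CUBIC))
im,d=r.grab_frame('scene'); cv2.imwrite('pics/s11.png',cv2.resize(im[190:270,160:260],None,fx=7,fy=7,interpolation=cv2.INTER_CUBIC))
E
```

```text
15.25 [ 0.45514432 -0.34136435  0.34453942] [-0.43307555  0.30875222 -0.97314198] [-0.05110578  0.07240095  0.02148095]
```

View pics/w11.png

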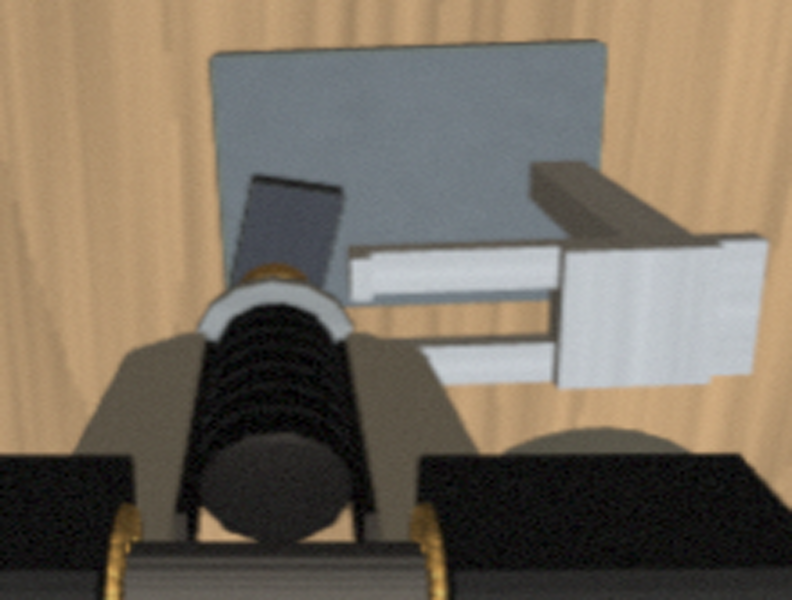

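View pics/s11.png

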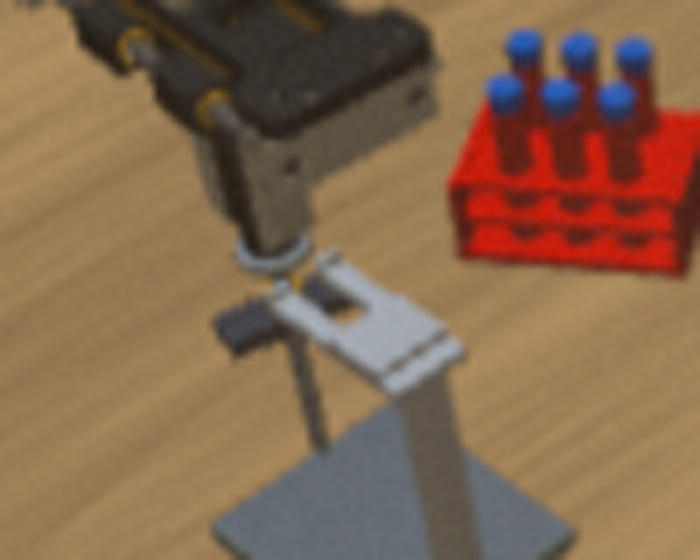

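{"fn": "move_arm", "kwargs": {"targets": [0,0,0,0,0,0.35,-1,0,0,0,0,0,0,-1,0,0,0,0.9,0.05,0,-1,0,0,0,0.9,0.05,0,-1,0,0,0,0,0,0,-1]}}

```text
clock: 15.77
ee_pos: [0.4744, -0.3403, 0.3482]
tcp_rot: [1.0, 0.0, 0.0, -0.0]
contact_force: [0.6, -0.2, -1.8]
width: 0.0214
```

{"fn": "move_arm", "kwargs": {"targets": [0,0,0,0.9,0.05,0,-1,0,0,0,0.95,0.05,0,-1,0,0,0,0,0,0,-1,0,0,0,0,0,0,-1]}}

```text
clock: 16.1
ee_pos: [0.4921, -0.3393, 0.3479]
tcp_rot: [1.0, 0.0, -0.0, -0.0]
contact_force: [-0.8, 0.3, -1.4]
width: 0.0215
```

```bash
python3 - <<'E'
from h import *
s=r.read_state(); print(s['clock'],s['ee_pos'],s['contact_force'],s['moment'])
im,d=r.grab_frame('wrist'); cv2.imwrite('pics/w12.png',cv2.resize(im[120:320,240:460],None,fx=3.6,fy=3,interpolation=cv2.INTER_CUBIC))
im,d=r.grab_frame('scene'); cv2.imwrite('pics/s12.png',cv2.resize(im[190:270,160:260],None,fx=7,fy=7,interpolation=cv2.INTER_CUBIC))
E
```

```text
16.1 [ 0.49212715 -0.33929967  0.34792225] [-0.8312325   0.32939896 -1.40094458] [-0.04828585  0.11894748  0.05035266]
```

View pics/w12.png

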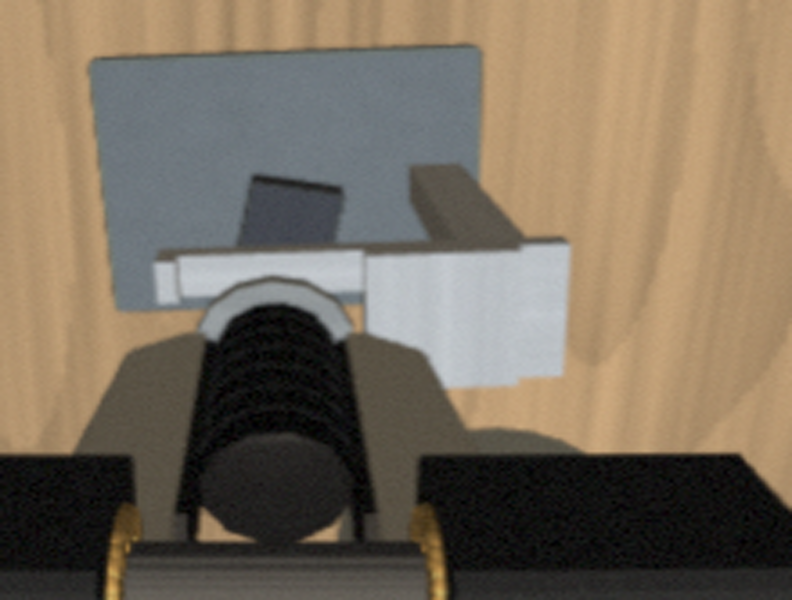

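View pics/s12.png

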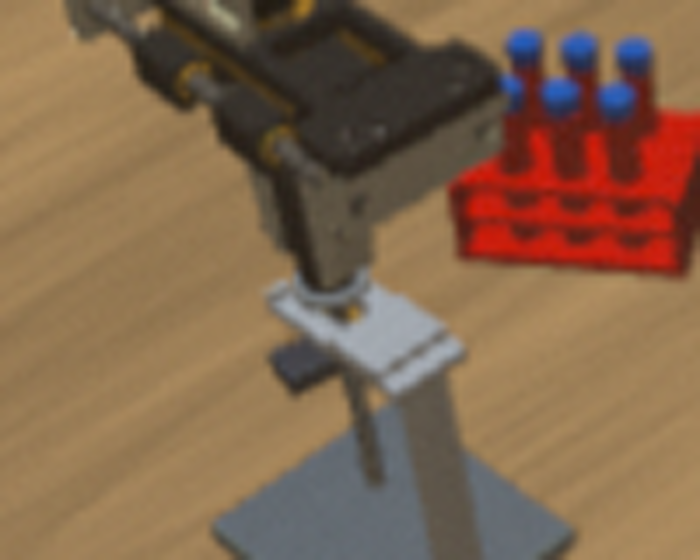

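{"fn": "move_arm", "kwargs": {"targets": [0,0,0,0,0,-0.4,-1,0,0,0,0,0,-0.35,-1,0,0,0,0,0,-0.1,-1,0,0,0,0,0,0,-1,0,0,0,0,0,0,-1]}}

```text
clock: 16.62
ee_pos: [0.4913, -0.3394, 0.3397]
tcp_rot: [1.0, -0.0, -0.0, -0.0]
contact_force: [-1.2, 0.2, 0.4]
width: 0.0217
```

{"fn": "move_arm", "kwargs": {"targets": [0,0,0,0,0,0,-0.3,0,0,0,0,0,0,0,0,0,0,0,0,0,0.5,0,0,0,0,0,0,1,0,0,0,0,0,0,1,0,0,0,0,0,0,1,0,0,0,0,0,0,1]}}

```text
clock: 17.2
ee_pos: [0.4915, -0.3394, 0.3398]
tcp_rot: [1.0, -0.0, 0.0, 0.0]
contact_force: [0.2, 0.4, -0.1]
width: 0.0639
```

```bash
python3 - <<'E'
from h import *
s=r.read_state(); print(s['clock'],s['ee_pos'],s['contact_force'],s['width'])
im,d=r.grab_frame('wrist'); cv2.imwrite('pics/w13.png',cv2.resize(im[120:320,210:430],None,fx=3.6,fy=3,interpolation=cv2.INTER_CUBIC))
im,d=r.grab_frame('scene'); cv2.imwrite('pics/s13.png',cv2.resize(im[190:270,160:260],None,fx=7,fy=7,interpolation=cv2.INTER_CUBIC))
E
```

```text
17.2 [ 0.4915219  -0.33940967  0.33978526] [ 0.24950553  0.44687565 -0.1204806 ] 0.06392407218455856
```

View pics/w13.png

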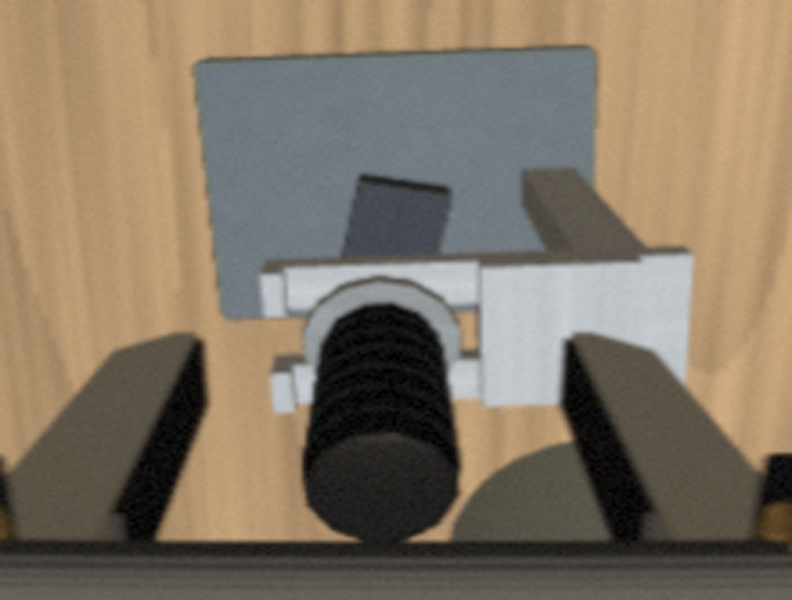

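View pics/s13.png

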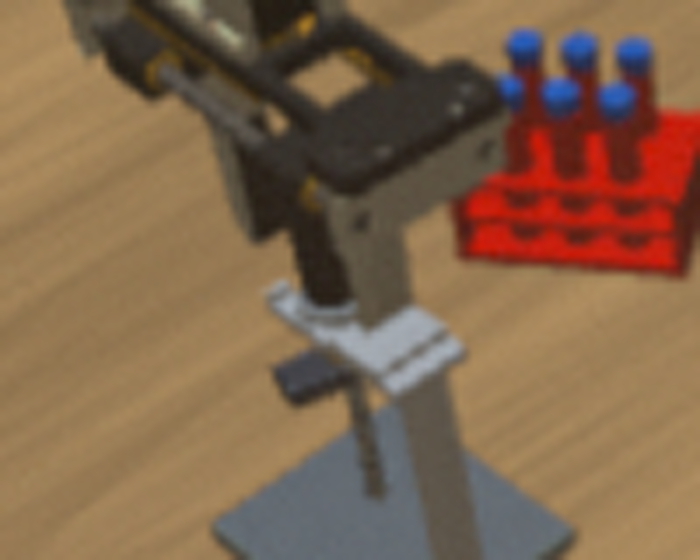

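The gauge hangs centred with the jaws clear. I'll lift off and go look at rack90.

{"fn": "move_arm", "kwargs": {"targets": [0,0,0,0,0,0,1,0,0,0,0,0,0,1,0,0,0,0,0,1,1,0,0,0,0,0,3,1,0,0,0,0,0,3,1,0,0,0,0,0,3,1,0,0,0.9,1.2,3.4,0,1,0,0,0.9,1.2,3.4,0,0,0,0,0.9,1.2,3.4,0,-0.35,0,0,0,1.2,3.4,0,-0.35]}}

```text
clock: 18.13
ee_pos: [0.5395, -0.202, 0.4409]
tcp_rot: [1.0, 0.024, 0.0, 0.0]
contact_force: [1.6, -0.6, -0.5]
width: 0.0775
```

{"fn": "move_arm", "kwargs": {"targets": [0,0,0,1.2,3.4,0,-0.35,0,0,0,1.2,3.4,0,-0.35,0,0,0,1.2,3.4,0,-0.35,0,0,0,0,0,0,-0.35,0,0,0,0,0,0,-0.35,0,0,0,0,0,0,-0.35,0,0,0,0,0,0,-0.35]}}

```text
clock: 18.72
ee_pos: [0.5753, -0.1023, 0.4401]
tcp_rot: [1.0, 0.023, 0.0, 0.0]
contact_force: [-0.1, -0.1, -0.6]
width: 0.0324
```

```bash
python3 - <<'E'
from h import *
s=r.read_state(); print(s['clock'],s['ee_pos'],s['tcp_rot'],s['width'])
im,d=r.grab_frame('wrist'); cv2.imwrite('pics/w14.png',im)
im,d=r.grab_frame('scene'); cv2.imwrite('pics/s14.png',cv2.resize(im[170:300,160:360],None,fx=4,fy=4,interpolation=cv2.INTER_CUBIC))
P=cloud('scene',d); X,Y,Z=P[...,0],P[...,1],P[...,2]
m=(d>0)&(Z>.162)&(Z<.21)&(abs(X-.493)<.03)&(abs(Y+.338)<.03); print('handle',m.sum(),cv2.minAreaRect(P[m][:,:2].astype(np.float32)*1000),Z[m].max())
E
```

```text
18.7167 [ 0.57526193 -0.10225124  0.44010884] [9.99733137e-01 2.31004280e-02 8.99168640e-05 1.29532883e-04] 0.03241540053312456
handle 121 ((493.00872802734375, -340.92694091796875), (22.674060821533203, 20.86298370361328), 33.52302169799805) 0.20218416577008158
```

View pics/w14.png

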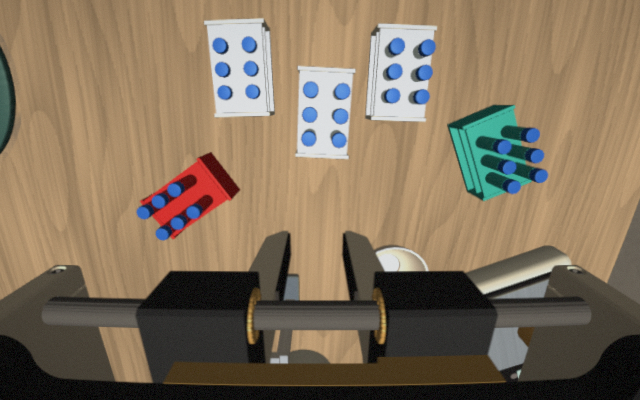

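View pics/s14.png

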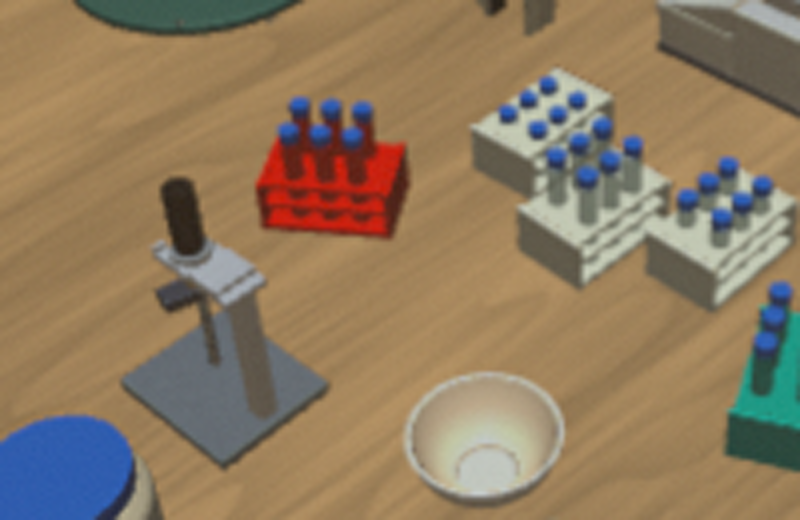

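In the wrist view: white racks at (238,68), (325,113) and (403,72), red at (188,195), turquoise at (497,150). Before touching the middle rack I'll check the vial-top heights and measure its pose.

```bash
python3 - <<'E'
from h import *
im,d=r.grab_frame('wrist'); c=cam('wrist'); P=cloud('wrist',d,c); X,Y,Z=P[...,0],P[...,1],P[...,2]
hsv=cv2.cvtColor(im,cv2.COLOR_BGR2HSV); blue=(hsv[...,0]>100)&(hsv[...,0]<130)&(hsv[...,1]>130)&(d>0)
for nm,x0,x1 in [('low',.42,.52),('mid',.54,.62),('far',.63,.72)]:
    m=blue&(X>x0)&(X<x1)&(Y>-.1)&(Y<.1)&(Z>.03); print(nm,m.sum(),np.percentile(Z[m],[50,90]).round(3))
    m=(d>0)&(X>x0)&(X<x1)&(Y>-.12)&(Y<.1)&(Z>.04)&(Z<.052); print(cv2.minAreaRect(P[m][:,:2].astype(np.float32)*1000))
# corner check of mid rack at z=.047
print(onz('wrist',[[299,68],[354,68],[348,158],[296,156]],.047,c).round(4))
cv2.imwrite('pics/w15.png',cv2.resize(im[10:180,190:460],None,fx=2.9,fy=2.9,interpolation=cv2.INTER_CUBIC))
E
```

```text
low 978 [0.056 0.057]
((471.70904541015625, -22.48175048828125), (202.9904327392578, 87.27595520019531), 83.96077728271484)
mid 1090 [0.096 0.349]
((582.2838745117188, -28.570526123046875), (69.13720703125, 110.36334228515625), 0.007611127104610205)
far 1175 [0.076 0.078]
((674.654296875, 23.686767578125), (71.09455871582031, 110.244873046875), 1.6237703561782837)
[[ 0.5499  0.0236  0.047 ]
 [ 0.6156  0.0267  0.047 ]
 [ 0.6167 -0.0821  0.047 ]
 [ 0.5492 -0.0826  0.047 ]]
```

View pics/w15.png

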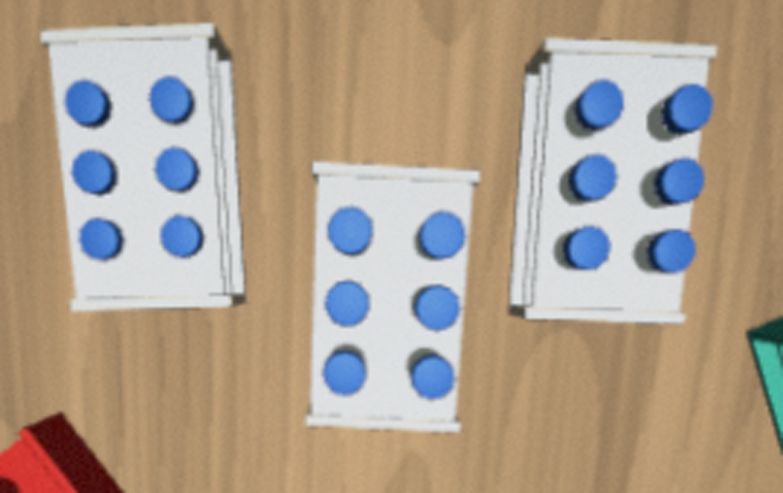

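The middle rack's vial tops are at 0.096, so it is rack90, at (0.5825,-0.0286) with yaw ≈0. I'll go down behind its -y wall.

{"fn": "move_arm", "kwargs": {"targets": [0,0,0,0.7,-2.2,0,-0.35,0,0,0,0,0,-4,-0.35,0,0,0,0,0,-4,-0.35,0,0,0,0,0,-4,-0.35,0,0,0,0,0,-4,-0.35,0,0,0,0,0,-3.5,-0.35,0,0,0,0,0,-2.2,-0.35,0,0,0,0,0,0,-0.35,0,0,0,0,0,0,-0.35]}}

```text
clock: 19.62
ee_pos: [0.5824, -0.1239, 0.2226]
tcp_rot: [1.0, 0.023, -0.001, -0.0]
contact_force: [0.3, -0.5, 0.6]
width: 0.0299
```

```bash
python3 - <<'E'
from h import *
s=r.read_state(); print(s['clock'],s['ee_pos'],s['tcp_rot'],s['width'],s['contact_force'])
im,d=r.grab_frame('wrist'); cv2.imwrite('pics/w16.png',im)
im,d=r.grab_frame('scene'); cv2.imwrite('pics/s16.png',cv2.resize(im[130:280,240:420],None,fx=4,fy=4,interpolation=cv2.INTER_CUBIC))
E
```

```text
19.6167 [ 0.5823653  -0.12391837  0.22256712] [ 9.99731569e-01  2.31539287e-02 -8.00448454e-04 -2.11046272e-04] 0.029907647394551883 [ 0.27814608 -0.48440107  0.55219783]
```

View pics/w16.png

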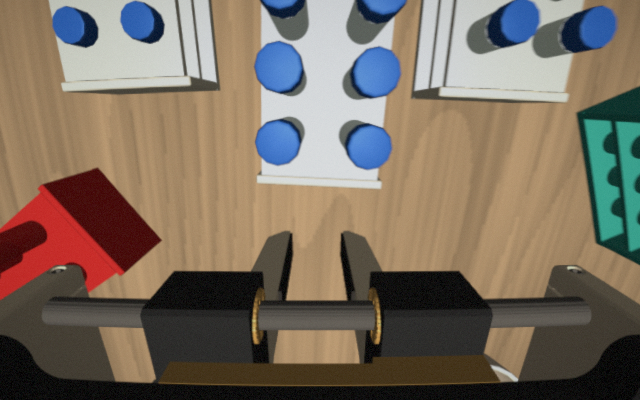

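View pics/s16.png

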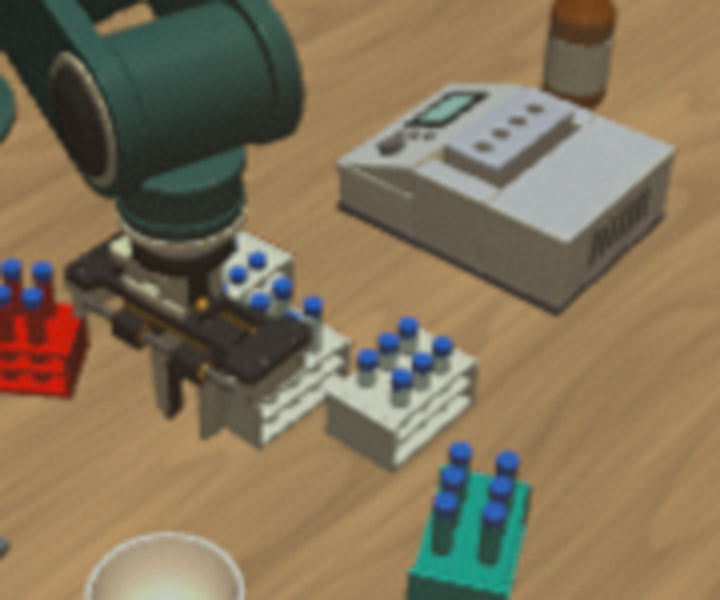

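{"fn": "move_arm", "kwargs": {"targets": [0,0,0,0,0,-0.7,-0.35,0,0,0,-0.03,0.6,0,-0.35,0,0,0,-0.03,0.6,0,-0.35,0,0,0,-0.03,0.6,0,-0.35,0,0,0,-0.03,0.6,0,-0.35,0,0,0,-0.03,0.6,0,-0.35,0,0,0,-0.03,0.6,0,-0.35,0,0,0,-0.03,0.6,0,-0.35,0,0,0,-0.03,0.6,0,-0.35,0,0,0,-0.03,0.6,0,-0.35]}}

```text
clock: 20.55
ee_pos: [0.5799, -0.0689, 0.216]
tcp_rot: [1.0, 0.024, 0.0, 0.0]
contact_force: [0.8, -3.3, 3.6]
width: 0.0304
```

```bash
python3 - <<'E'
from h import *
s=r.read_state(); print(s['clock'],s['ee_pos'],s['width'],s['contact_force'],s['moment'])
im,d=r.grab_frame('wrist'); cv2.imwrite('pics/w17.png',im)
E
```

```text
20.55 [ 0.5798628  -0.06893122  0.21602823] 0.030372046218747815 [ 0.77016642 -3.34877775  3.55449831] [-0.65260346  0.04295827  0.06507328]
```

View pics/w17.png

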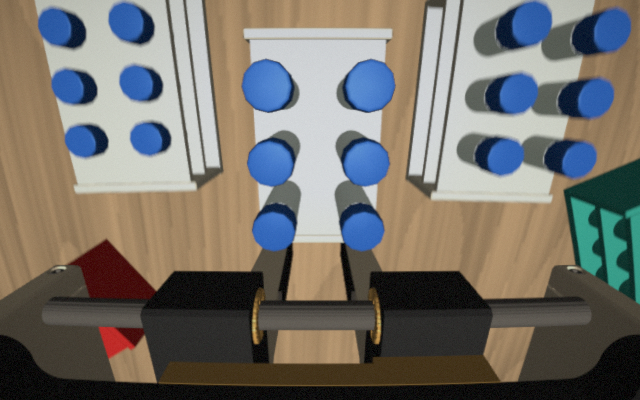

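{"fn": "move_arm", "kwargs": {"targets": [0,0,0,-0.04,0.8,0,-0.35,0,0,0,-0.04,0.8,0,-0.35,0,0,0,-0.04,0.8,0,-0.35,0,0,0,-0.04,0.8,0,-0.35,0,0,0,-0.04,0.8,0,-0.35,0,0,0,-0.04,0.8,0,-0.35,0,0,0,-0.04,0.8,0,-0.35,0,0,0,-0.04,0.8,0,-0.35,0,0,0,-0.04,0.8,0,-0.35,0,0,0,-0.04,0.8,0,-0.35]}}

```text
clock: 21.43
ee_pos: [0.5758, 0.0114, 0.2158]
tcp_rot: [1.0, 0.024, -0.0, 0.0]
contact_force: [0.7, -3.2, 3.5]
width: 0.0302
```

```bash
python3 - <<'E'
from h import *
s=r.read_state(); print(s['clock'],s['ee_pos'],s['width'],s['contact_force'],s['moment'])
im,d=r.grab_frame('wrist'); cv2.imwrite('pics/w18.png',im); np.save('w18.npy',d)
c=cam('wrist'); P=cloud('wrist',d,c); X,Y,Z=P[...,0],P[...,1],P[...,2]
m=(d>0)&(X>.53)&(X<.63)&(Y>-.08)&(Y<.19)&(Z>.04)&(Z<.052); print(cv2.minAreaRect(P[m][:,:2].astype(np.float32)*1000))
m=(d>0)&(Y>.17)&(Y<.4)&(Z>.078)&(Z<.09);print(m.sum(), [ (x,Y[m&(abs(X-x)<.005)].min().round(4)) for x in (.54,.56,.58,.6,.62) if (m&(abs(X-x)<.005)).any()])
E
```

```text
21.4333 [0.57576559 0.01139056 0.21575067] 0.030242275129082126 [ 0.69068697 -3.23886872  3.54416286] [-0.6855969   0.01051679  0.01506241]
((573.9715576171875, 68.19860076904297), (69.87816619873047, 127.01294708251953), 2.3603594303131104)
0 []
```

View pics/w18.png

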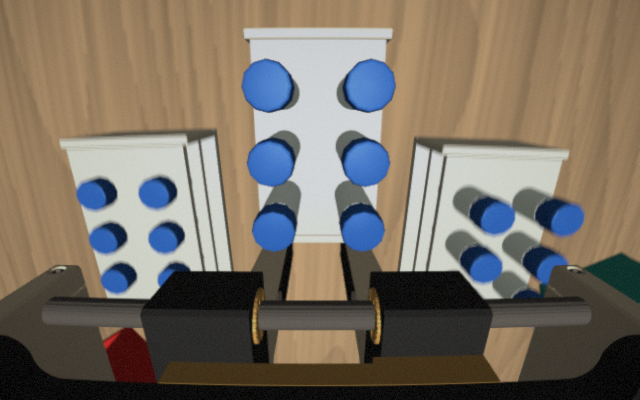

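{"fn": "move_arm", "kwargs": {"targets": [0,0,0,-0.04,0.8,0,-0.35,0,0,0,-0.04,0.8,0,-0.35,0,0,0,-0.04,0.8,0,-0.35,0,0,0,-0.04,0.8,0,-0.35,0,0,0,-0.04,0.8,0,-0.35,0,0,0,-0.04,0.8,0,-0.35,0,0,0,-0.04,0.7,0,-0.35,0,0,0,-0.03,0.6,0,-0.35,0,0,0,-0.02,0.4,0,-0.35,0,0,0,0,0,0,-0.35]}}

```text
clock: 22.32
ee_pos: [0.5725, 0.0763, 0.2157]
tcp_rot: [1.0, 0.024, -0.0, -0.0]
contact_force: [-0.8, 0.5, 0.3]
width: 0.0302
```

```bash
python3 - <<'E'
from h import *
s=r.read_state(); print(s['clock'],s['ee_pos'],s['width'],s['contact_force'],s['moment'])
im,d=r.grab_frame('wrist'); cv2.imwrite('pics/w19.png',im)
c=cam('wrist'); P=cloud('wrist',d,c); X,Y,Z=P[...,0],P[...,1],P[...,2]
m=(d>0)&(X>.52)&(X<.63)&(Y>.08)&(Y<.22)&(Z>.04)&(Z<.052); print(cv2.minAreaRect(P[m][:,:2].astype(np.float32)*1000))
m=(d>0)&(Y>.17)&(Y<.4)&(Z>.078)&(Z<.09);print(m.sum())
E
```

```text
22.3167 [0.57245993 0.07634786 0.2157026 ] 0.030207258895866607 [-0.83106413  0.50117848  0.25453377] [-0.0148808  -0.00661734  0.03702125]
((570.95556640625, 137.3542938232422), (69.84313201904297, 115.9783706665039), 2.638756513595581)
2
```

View pics/w19.png

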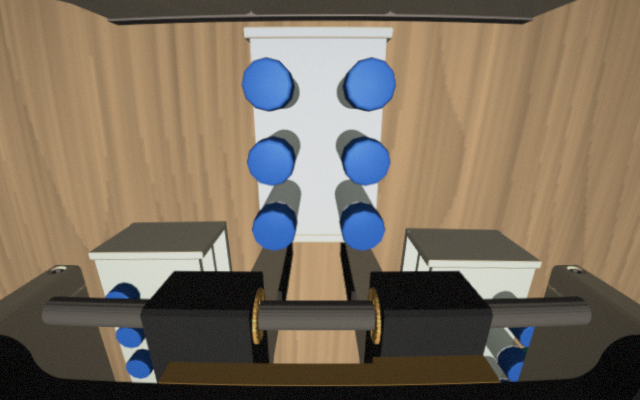

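{"fn": "move_arm", "kwargs": {"targets": [0,0,0,-0.01,0.3,0,-0.35,0,0,0,-0.02,0.3,0,-0.35,0,0,0,-0.01,0.3,0,-0.35,0,0,0,-0.01,0.2,0,-0.35,0,0,0,-0.01,0.15,0,-0.35]}}

```text
clock: 22.78
ee_pos: [0.5719, 0.0883, 0.2158]
tcp_rot: [1.0, 0.024, 0.0, 0.0]
contact_force: [-0.3, -1.3, 0.1]
width: 0.0304
```

{"fn": "move_arm", "kwargs": {"targets": [0,0,0,-0.01,0.1,0,-0.35,0,0,0,0,0.1,0,-0.35]}}

```text
clock: 22.95
ee_pos: [0.5718, 0.0902, 0.2158]
tcp_rot: [1.0, 0.024, 0.0, 0.0]
contact_force: [-0.2, -2.2, 0.4]
width: 0.03
```

{"fn": "move_arm", "kwargs": {"targets": [0,0,0,0,0.1,0,-0.35,0,0,0,0,0.1,0,-0.35]}}

```text
clock: 23.12
ee_pos: [0.572, 0.0915, 0.2159]
tcp_rot: [1.0, 0.024, 0.0, 0.001]
contact_force: [2.9, -17.3, 0.6]
width: 0.0302
```

{"fn": "move_arm", "kwargs": {"targets": [0,0,0,0,0.1,0,-0.35,0,0,0,0,0.05,0,-0.35]}}

```text
clock: 23.28
ee_pos: [0.5721, 0.0921, 0.2159]
tcp_rot: [1.0, 0.024, 0.0, 0.002]
contact_force: [2.3, -26.1, 2.0]
width: 0.0302
```

The rack is against the heater (the force jumped to 26 N). I'll back off along -y and lift.

{"fn": "move_arm", "kwargs": {"targets": [0,0,0,0,-0.4,0,-0.35,0,0,0,0.05,-1,0,-0.35,0,0,0,0.1,-2,0,-0.35,0,0,0,0.1,-2,0,-0.35,0,0,0,0,0,4,-0.35,0,0,0,0,0,4,-0.35,0,0,0,0,0,4,-0.35,0,0,0,0,0,4,-0.35,0,0,0,0,3,3,-0.35,0,0,0,0,0,0,-0.35]}}

```text
clock: 24.12
ee_pos: [0.5743, 0.0709, 0.4125]
tcp_rot: [1.0, 0.024, 0.004, -0.001]
contact_force: [-0.4, 0.3, 0.2]
width: 0.0306
```

{"fn": "move_arm", "kwargs": {"targets": [0,0,0,0,0,0,-0.35,0,0,0,0,0,0,-0.35]}}

```text
clock: 24.28
ee_pos: [0.5742, 0.0689, 0.4043]
tcp_rot: [1.0, 0.024, -0.0, -0.0]
contact_force: [-0.2, 0.5, 0.3]
width: 0.0305
```

```bash
python3 - <<'E'
from h import *
s=r.read_state(); print(s['clock'],s['ee_pos'],s['width'],s['contact_force'])
im,d=r.grab_frame('wrist'); cv2.imwrite('pics/w20.png',im); 
c=cam('wrist'); P=cloud('wrist',d,c); X,Y,Z=P[...,0],P[...,1],P[...,2]
m=(d>0)&(X>.52)&(X<.63)&(Y>.08)&(Y<.22)&(Z>.042)&(Z<.052); print('rack90',cv2.minAreaRect(P[m][:,:2].astype(np.float32)*1000))
m=(d>0)&(X>.5)&(X<.75)&(Y>.18)&(Y<.42)&(Z>.08)&(Z<.092); print('hous',cv2.minAreaRect(P[m][:,:2].astype(np.float32)*1000))
im,d=r.grab_frame('scene'); cv2.imwrite('pics/s20.png',cv2.resize(im[110:310,160:420],None,fx=3,fy=3,interpolation=cv2.INTER_CUBIC))
P=cloud('scene',d); X,Y,Z=P[...,0],P[...,1],P[...,2]
for nm,x0,x1,y0,y1 in [('r50',.42,.52,-.05,.09),('r70',.63,.73,-.05,.09),('r90',.52,.63,.08,.22)]:
    m=(d>0)&(X>x0)&(X<x1)&(Y>y0)&(Y<y1)&(Z>.04)&(Z<.052); print(nm,m.sum(),cv2.minAreaRect(P[m][:,:2].astype(np.float32)*1000))
m=(d>0)&(Z>.162)&(Z<.21)&(abs(X-.493)<.03)&(abs(Y+.338)<.03); print('handle',m.sum(),cv2.minAreaRect(P[m][:,:2].astype(np.float32)*1000),Z[m].max())
E
```

```text
24.2833 [0.57423502 0.06886696 0.40432532] 0.03053817351787095 [-0.20199832  0.46157597  0.30435939]
rack90 ((577.233642578125, 156.14926147460938), (108.85511016845703, 111.98316192626953), 2.993497610092163)
hous ((602.283447265625, 229.70989990234375), (181.8678741455078, 38.25762939453125), 3.0005719661712646)
r50 334 ((476.26531982421875, 18.957809448242188), (68.86341857910156, 116.70825958251953), 1.696488618850708)
r70 315 ((676.7835083007812, 22.17461395263672), (69.39517211914062, 112.16870880126953), 0.8912349343299866)
r90 250 ((581.1935424804688, 156.833984375), (136.2887725830078, 69.0624008178711), 78.26130676269531)
handle 122 ((493.3065185546875, -339.940673828125), (22.644039154052734, 19.956096649169922), 11.280136108398438) 0.2011128534563673
```

View pics/w20.png

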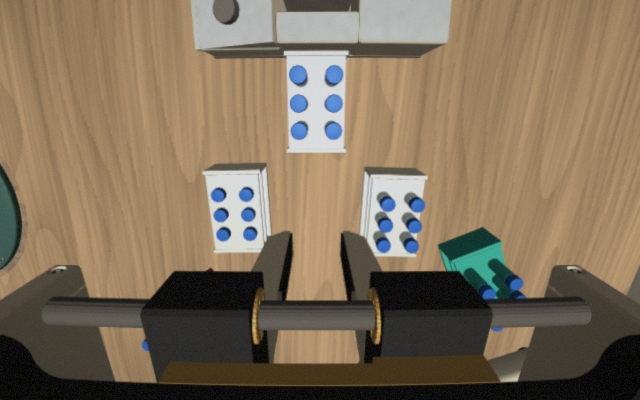

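View pics/s20.png

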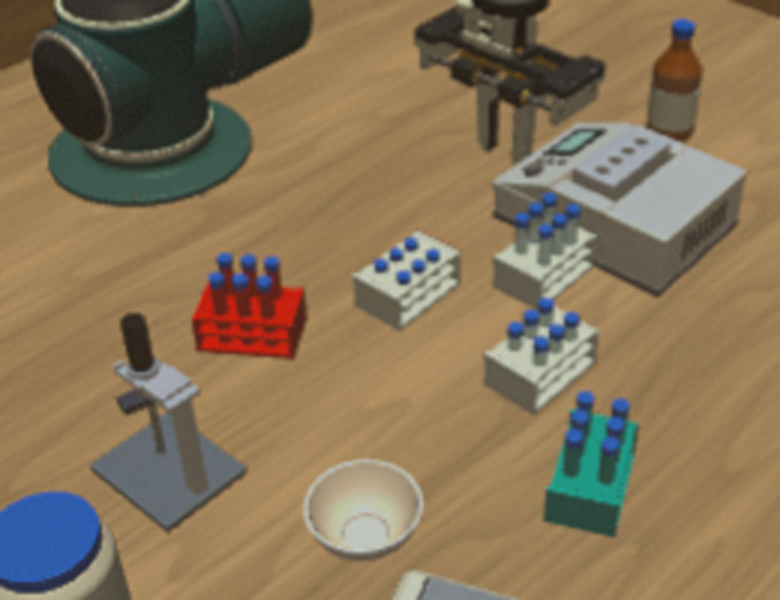

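The wrist view shows rack90 against the heater's side with no visible gap. Rack yaw and heater yaw both measure 3.0°. The gauge hangs upright with its bar up, and the other two racks haven't moved. I'll hand it in.

```bash
python3 -c "
from station import r
print(r.close_job())"
```

```text
the job is handed in; nothing more can be done
None
```

I gauged a well, hung the gauge back on its stand, and slid the rack of 90 mm vials flush against the heater's side. I handed the job in at about 24 s. Closing it returns no verdict, so success rests on the checks below.

- **Gauging:** I used the second well from the racks' end. The rod met the bottom with about 9 N. After lifting, the bar read about 73 mm by wrist depth, and the depth image put the well bottom 75 mm down. I took the wells as 75 mm deep.
- **Gauge:** it hangs centred on the fork and looks upright, with the bar still up. The handle is at (0.493, -0.340), within about 3 mm of the seat as I measured it.
- **Rack:** I chose the middle white rack because its vial tops measured 96 mm. I pushed it until the force jumped to 26 N at the heater's side. Afterwards its middle was at y ≈ 0.156, so its +y end is at about 0.211, where the side measures. Rack and heater both read 3.0° yaw.
- **Everything else:** the 50 mm and 70 mm racks measure within about 1 mm of where they started. I did not touch the bowl, tub or bottle and did not measure them again. The arm ended clear of everything.

**Disagreements:** two scene-camera readings did not match.
- Its fit of the moved rack was spoilt by points from the heater, so I relied on the wrist camera there; the wrist fit's width was also inflated (109 mm instead of 70).
- Its yaw for the 50 mm rack read 1.7°, against 4.2° at the start. I put that down to noise, since the rack's middle had not moved.

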